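Put the food boxes away in a column beside the tiers

TASK

Put the closed food boxes away beside the white tiers: first slide the low base up against the side of the tiers that faces it, square and with no gap, then stack all the boxes that are there, upright, in one square column on the middle of the base, each lying lengthwise along the base, the deep boxes below and the shallow ones on top. When the column is complete, slide the end stop into line with the base and flush and square against its free end, so that no gap is left in the row of tiers, base and stop; leave the cup and the dishes as they are.

Things in the scene. Friction and masses are not known exactly. Their poses are not given: they have to be found in the camera images.
- tiers: Fixed unit of three white ABS tiers with a thin hinged flap on top, 200 (its x) x 180 (its y) x 201 high mm, open at its two x ends, flat plain side walls. Origin: centre of its underside, on the counter. Its -y side wall, at y = -90 mm in its frame, is the side that the base goes against.
- base: Loose low white plastic slab, 84 (its x) x 130 (its y) x 25 high mm, flat top. Origin: centre of its underside. Its +y end goes flat against the -y side wall of the tiers (base origin then 155 mm from the tiers' origin along the tiers' y); its -y end is the free end.
- end_stop: Loose white L-shaped stop: upright plate 60 (its x) x 10 (y) x 72 high mm on the +y edge of a foot 60 (x) x 80 (y) x 25 high mm that reaches back to y = -80 mm. Origin: on the counter, middle of the lower edge of its flat +y face, which goes against the base's free end (origin then 65 mm from the base's along the base's -y). Grip it across the foot or push low on the foot's back edge.
- deep_1: Deep closed food box, off-white with a grey lid, 110 (its x) x 60 (its y) x 44 high mm, lid always on. Origin: centre of its underside. Not every box is there in every run.
- deep_2: Deep closed food box, off-white with a grey lid, 110 (its x) x 60 (its y) x 44 high mm, lid always on. Origin: centre of its underside. Not every box is there in every run.
- deep_3: Deep closed food box, off-white with a grey lid, 110 (its x) x 60 (its y) x 44 high mm, lid always on. Origin: centre of its underside. Not every box is there in every run.
- shallow_1: Shallow closed food box, off-white with a grey lid, 110 (its x) x 60 (its y) x 30 high mm, lid always on. Origin: centre of its underside. Not every box is there in every run.
- shallow_2: Shallow closed food box, off-white with a grey lid, 110 (its x) x 60 (its y) x 30 high mm, lid always on. Origin: centre of its underside. Not every box is there in every run.
- shallow_3: Shallow closed food box, off-white with a grey lid, 110 (its x) x 60 (its y) x 30 high mm, lid always on. Origin: centre of its underside. Not every box is there in every run.
- straw_cup: Purple straw cup with lid and straw, 72 mm across, 97 mm high (straw to 140), on the counter; leave alone. Origin: centre of its underside.
- plate: Lime silicone plate, 140 mm across, in the lowest tier; leave alone. Origin: centre of its underside.
- bowl: Coral plastic bowl, 110 mm across, 42 high, in the middle tier; leave alone. Origin: centre of its underside.
- egg_cup: Mint ceramic egg cup, 46 mm across, 45 high, in the top tier under the flap; leave alone. Origin: centre of its underside.

How it is judged:
By the outcome, as a careful person would: the job done as asked, in the order asked, and still so for the second after the job is handed in, with the robot touching nothing.
Of deep_1, deep_2, deep_3, shallow_1, shallow_2, shallow_3 only 4 to 6 are there at a start; the rules pass over those that are not, and their reading is None.
At some moment in a run one of end_stop may be knocked a few centimetres aside while the robot is not near it.
Once in a run the grip may slacken for a moment while it holds something.
It also fails if it takes over 210 s, if anything falls off the work surface, if the arm or the gripper's body presses on something with over 40 N, if the wrist force passes 120 N, or if a joint passes its speed limit or range.

ROBOT

A 7-joint arm with a two-finger parallel gripper is mounted at the origin on the work surface. World frame = base frame: x ahead of the robot, y to its left, z up, the work surface at z = 0. Lengths are in m, angles in rad, forces in N, time in s.
With the tool pointing down it reaches from about 0.4 to 0.85 m from the base axis. Payload 10.4 kg.
Tool frame: the origin (TCP) lies at the very end of the fingers, on their centre line; the grasp point (between the pads) lies 19 mm behind it; z points along the fingers, y is the line along which they close (so a half turn about z gives the same grasp; the last joint's range is limited). The gripper opens to 85 mm and grips with 20 to 120 N. Pads are 22 mm wide; open, the fingers measure 114 mm over their backs; the gripper's body (76 mm by 85 mm) begins 54 mm behind the grasp point. The pads swing forward as they close: fully open they stand 13 mm farther back than shut.
Start: joints at [1.157, 0.332, -0.065, 1.46, 0.022, 1.35, -0.088], TCP at [0.238, -0.578, 0.231] pointing down, gripper open.
Joint ranges: [-2.6, 2.6], [-0.5, 2.12], [-1.47, 1.34], [0.16, 2.42], [-1.27, 4.41], [0.06, 2.06], [-2.6, 2.6]. Speed limits (rad/s): [2.22, 2.22, 2.79, 2.79, 3.14, 3.14, 3.14].

INTERFACE

Orientations are given as a unit quaternion [x, y, z, w].
In Python, from workcell import * gives the robot as it stands. The module is installed in compiled form; this text tells all that it offers.
- The arm moves only by the tool carry_out, never from a script. Its argument "motion" is a list of rows, each an object with "xyz": the shift along the tool's x, y, z in m, a list of three; "angular": the turn, a rotation vector about the tool's x, y, z in degrees, a list of three. A call has 1 to 12 rows; each row is the pose to reach, as a shift and turn from the pose commanded when the call began, along the tool's axes at that moment; what a row does not reach only later rows make up. A row lasts 1/10 s, in which the tool goes at most 50 mm and 8.59 degrees, less where a joint would pass 70% of its speed; a pose out of reach is approached as far as the arm can. A call with a gripper value outside its range is refused whole. "hand" is the opening, from 0 (shut) to 1 (fully open), set as the call begins (left out, the last holds). The fingers move at their own pace and stop on an object; "grip_force" is the grip in N (left out, the last holds). Time passes only in rows, so rows that repeat a pose let the fingers close. It gives the time, the measured TCP pose, the force, the opening and the grip force at its end, in the units of the state.
- get_obs(): the state, without advancing time (a new reading comes with each control period).
- camera(name): name is "scene" or "top"; returns a dict with "img" (400x640x3 uint8, red, green, blue), "fx", "fy", "cx", "cy" (pixels), "extrinsics" (4x4, takes a point from camera to world coordinates). Camera axes: x right, y up, looking along -z (the intrinsics and any distortion apply to the point x, -y, -z); pixel columns grow to the right and rows downward; lengths in m; the calibration is good to about 2 mm. A picture is of the moment at which its call begins. There is no depth.
- hand_in(): hands the job in; it is judged then, once.
The state is a dict: "clock": time; "joint_pos": joint angles; "joint_velocities": joint speeds; "tau": joint torques, N m; "position": TCP position; "ee_rot": TCP orientation; "ft_force": force on the tool from outside, world axes, zero at the start; "torque": the same for the moment, N m; "grip_width": opening from 0.0 (shut) to 1.0 (fully open); "grasp_force": force on a finger pad.
Only numpy, scipy, OpenCV 4.12 (cv2) and the standard library are available. Lean on these libraries where they do the work, as an engineer would, in place of code of your own. Each camera call takes 0.05 s, during which the arm holds its last target. There are 200 camera calls.

## Working session

There is one attempt and no reset: what is moved stays moved. The work goes in short steps, Python scripts to look and compute and a tool call to move; the robot and the scene stay as the last step left them, time stands still between calls to the robot, and variables do not carry over. Pictures are saved under pics/ and viewed, at most 14 in all, crops included, and the job is handed in when it is done.

Besides the shell and the picture viewer there is one more tool, called after "Request:" in YAML: its name, and indented under it one key for each argument. carry_out: Moves the arm, as the interface text tells. Its arguments: {"type":"object","properties":{"motion":{"type":"array"},"hand":{"type":"number"},"grip_force":{"type":"number"}},"required":["motion"]}

```bash
mkdir -p pics; python3 - <<'E'
from workcell import *
import cv2
o=get_obs();print({k:o[k] for k in("clock","position","ee_rot","grip_width")})
for n in("scene","top"):
    c=camera(n);print(n,{k:(c[k] if k!="img" else 0) for k in c})
    cv2.imwrite(f"pics/{n}0.png",c["img"][:,:,::-1])
E
```

```text
{'clock': 0.0, 'position': array([ 0.23795082, -0.57751082,  0.23050538]), 'ee_rot': array([ 9.80965623e-01,  1.94180125e-01, -1.59874612e-04, -7.06475924e-04]), 'grip_width': 0.9924426669535245}
scene {'img': 0, 'fx': 460.9707736002055, 'fy': 460.9707736002055, 'cx': 316.9042004897339, 'cy': 195.24540622855662, 'extrinsics': array([[ 2.92605172e-01,  9.14951106e-01, -2.77932883e-01,
         1.65832339e-01],
       [-9.56232964e-01,  2.79712634e-01, -8.59032126e-02,
        -1.08193717e-01],
       [-8.55900600e-04,  2.90904309e-01,  9.56751771e-01,
         1.49788375e+00],
       [ 0.00000000e+00,  0.00000000e+00,  0.00000000e+00,
         1.00000000e+00]])}
top {'img': 0, 'fx': 492.24703811988206, 'fy': 492.24703811988206, 'cx': 322.17048886427074, 'cy': 198.15568196413125, 'extrinsics': array([[-0.00467094,  0.98041617, -0.19688149,  0.31968222],
       [-0.99995301, -0.00290696,  0.00924764,  0.03358736],
       [ 0.0084942 ,  0.19691543,  0.98038368,  1.54301791],
       [ 0.        ,  0.        ,  0.        ,  1.        ]])}
```

View pics/top0.png

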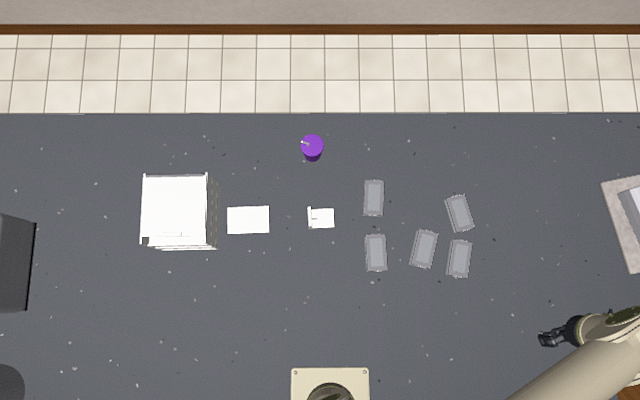

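View pics/scene0.png

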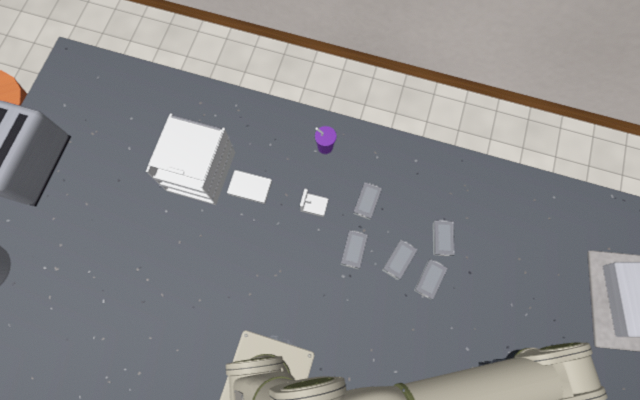

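```bash
cat > vis.py <<'E'
from workcell import *
import cv2, numpy as np
from scipy.optimize import minimize
from scipy.spatial.transform import Rotation as R
def proj(c,P):
    E=np.linalg.inv(c["extrinsics"]);q=P@E[:3,:3].T+E[:3,3]
    return np.c_[c["cx"]+c["fx"]*q[:,0]/-q[:,2], c["cy"]-c["fy"]*q[:,1]/-q[:,2]]
def unproj(c,uv,z):
    E=c["extrinsics"];d=E[:3,:3]@[(uv[0]-c["cx"])/c["fx"],-(uv[1]-c["cy"])/c["fy"],-1]
    return E[:3,3]+d*(z-E[2,3])/d[2]
def cub(x0,x1,y0,y1,z0,z1): return np.array([[a,b,z] for a in(x0,x1) for b in(y0,y1) for z in(z0,z1)])
box=lambda h:[cub(-.055,.055,-.03,.03,0,h)]
base=[cub(-.042,.042,-.065,.065,0,.025)]
stop=[cub(-.03,.03,-.01,0,0,.072),cub(-.03,.03,-.08,0,0,.025)]
tiers=[cub(-.1,.1,-.09,.09,0,.201)]
S=8
def fit(cams,parts,p0,z=0,pad=14):
    """fit x,y,yaw of a bright-on-dark silhouette in the given cameras"""
    data=[]
    def pts(p,part):
        c,s=np.cos(p[2]),np.sin(p[2]);return part@np.array([[c,s,0],[-s,c,0],[0,0,1]])+[p[0],p[1],z]
    for c in cams:
        q=np.vstack([proj(c,pts(p0,a)) for a in parts]);lo=np.floor(q.min(0)).astype(int)-pad;hi=np.ceil(q.max(0)).astype(int)+pad
        lo=np.maximum(lo,0);g=c["img"][lo[1]:hi[1],lo[0]:hi[0]].astype(float).mean(2);data.append((c,lo,g))
    def cost(p):
        e=0
        for c,lo,g in data:
            h,w=g.shape;m=np.zeros((h*S,w*S),np.uint8)
            for a in parts:
                hull=cv2.convexHull((((proj(c,pts(p,a))-lo+.5)*S-.5)*16).astype(np.float32))
                cv2.fillConvexPoly(m,np.round(hull).astype(np.int32),255,shift=4)
            m=cv2.GaussianBlur(cv2.resize(m,(w,h),interpolation=cv2.INTER_AREA).astype(float)/255,(3,3),.5)
            A=np.c_[m.ravel(),np.ones(m.size)];gg=np.minimum(g.ravel(),clip)
            s,r,*_=np.linalg.lstsq(A,gg,rcond=None);e+=((A@s-gg)**2).mean()/gg.var()
        return e/len(data)
    clip=130 
    best=None
    for d in(-.15,0,.15):
        r=minimize(cost,np.array(p0)+[0,0,d],method="Nelder-Mead",options=dict(initial_simplex=np.array(p0)+[0,0,d]+np.array([[0,0,0],[.008,0,0],[0,.008,0],[0,0,.12]]),xatol=1e-4,fatol=1e-6,maxiter=250))
        if best is None or r.fun<best.fun:best=r
    return best.x,best.fun
def tool(o,t,yaw):
    """shift in tool axes + turn about tool z to reach TCP t with tool y along world heading yaw (mod pi), tool down"""
    q=R.from_quat(o["ee_rot"]);M=q.as_matrix();cur=np.arctan2(M[1,1],M[0,1])
    d=(yaw-cur+np.pi/2)%np.pi-np.pi/2
    tgt=R.from_rotvec([0,0,d])*q
    return q.inv().apply(np.array(t)-o["position"]),np.degrees(d),np.degrees((q.inv()*tgt).as_rotvec())
E
python3 - <<'E'
from vis import *
T,C=camera("top"),camera("scene")
f=lambda p:np.round(np.r_[p[0][:2]*1000,np.degrees(p[0][2]),p[1]],3)
def go(n,parts,uv,z,yaw=0):
    x=unproj(T,uv,z);p0=[x[0],x[1],yaw]
    for l,cs in(("T",[T]),("S",[C]),("TS",[T,C])):print(n,l,f(fit(cs,parts,p0)))
go("tiers",tiers,(177,209),.2);go("base",base,(248,220),.02)
x=unproj(T,(309,217),.06);
for l,cs in(("T",[T]),("S",[C])):print("stop",l,f(fit(cs,stop,[x[0],x[1],0])))
for uv,y in(((373,198),0),((375,253),0),((424,249),-.15),((459,213),.25),((459,259),-.1)):
    for h in(.044,.03):go(f"box{uv} {h}",box(h),uv,h,y)
E
```

```text
tiers T [5.64735e+02 4.33696e+02 7.57000e-01 4.67000e-01]
tiers S [5.64146e+02 4.37062e+02 5.81000e-01 3.72000e-01]
tiers TS [5.64619e+02 4.34755e+02 6.95000e-01 4.24000e-01]
base T [5.59562e+02 2.53115e+02 2.95900e+00 2.14000e-01]
base S [5.60901e+02 2.55237e+02 2.08100e+00 1.62000e-01]
base TS [5.59977e+02 2.53738e+02 2.31500e+00 1.95000e-01]
stop T [5.60713e+02 6.48310e+01 3.24600e+00 2.23000e-01]
stop S [5.62847e+02 6.56090e+01 2.15600e+00 9.60000e-02]
box(373, 198) 0.044 T [ 6.26135e+02 -1.40492e+02 -3.79100e+00  1.44000e-01]
box(373, 198) 0.044 S [ 6.26013e+02 -1.40691e+02 -3.72500e+00  2.18000e-01]
box(373, 198) 0.044 TS [ 6.26083e+02 -1.40521e+02 -3.76900e+00  1.81000e-01]
box(373, 198) 0.03 T [ 6.27465e+02 -1.41765e+02 -3.73300e+00  1.27000e-01]
box(373, 198) 0.03 S [ 6.28541e+02 -1.40850e+02 -3.85500e+00  1.94000e-01]
box(373, 198) 0.03 TS [ 6.27844e+02 -1.41569e+02 -3.81100e+00  1.63000e-01]
box(375, 253) 0.044 T [ 4.53944e+02 -1.43414e+02  1.87500e+00  1.62000e-01]
box(375, 253) 0.044 S [ 4.54957e+02 -1.42693e+02  2.11700e+00  1.72000e-01]
box(375, 253) 0.044 TS [ 4.54350
[... 855 characters left out ...]
9130e+01  3.31000e-01]
box(459, 213) 0.044 TS [ 5.75936e+02 -4.09027e+02  1.40350e+01  4.19000e-01]
box(459, 213) 0.03 T [ 5.77578e+02 -4.11202e+02  1.40760e+01  4.29000e-01]
box(459, 213) 0.03 S [ 5.78300e+02 -4.11036e+02  1.39580e+01  3.23000e-01]
box(459, 213) 0.03 TS [ 5.77893e+02 -4.11160e+02  1.39510e+01  3.77000e-01]
box(459, 259) 0.044 T [ 435.43  -399.203  -11.916    0.456]
box(459, 259) 0.044 S [ 434.782 -400.283  -12.044    0.6  ]
box(459, 259) 0.044 TS [ 435.42  -399.735  -12.045    0.53 ]
box(459, 259) 0.03 T [ 4.36154e+02 -4.02148e+02 -1.16320e+01  3.99000e-01]
box(459, 259) 0.03 S [ 436.065 -402.198  -11.874    0.571]
box(459, 259) 0.03 TS [ 436.171 -402.194  -11.854    0.485]
```

View crops.

```bash
python3 - <<'E'
import cv2,numpy as np
t=cv2.imread("pics/top0.png");s=cv2.imread("pics/scene0.png")
a=cv2.resize(t[165:260,130:290],None,fx=5,fy=5,interpolation=2)[:,:800]
cv2.imwrite("pics/c1.png",a)
b=np.vstack([cv2.resize(t[170:285,355:480],None,fx=5,fy=5,interpolation=2)])
c=cv2.resize(s[175:305,335:460],None,fx=4.4,fy=4.4,interpolation=2)
h=min(b.shape[0],c.shape[0]);b=cv2.resize(np.hstack([b[:h],c[:h]]),(800,390));cv2.imwrite("pics/c2.png",b)
E
```

```text
(no output)
```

View pics/c1.png

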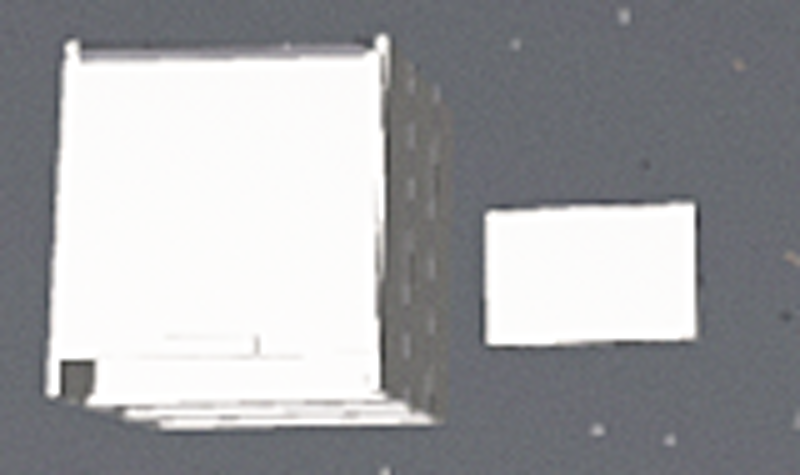

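View pics/c2.png

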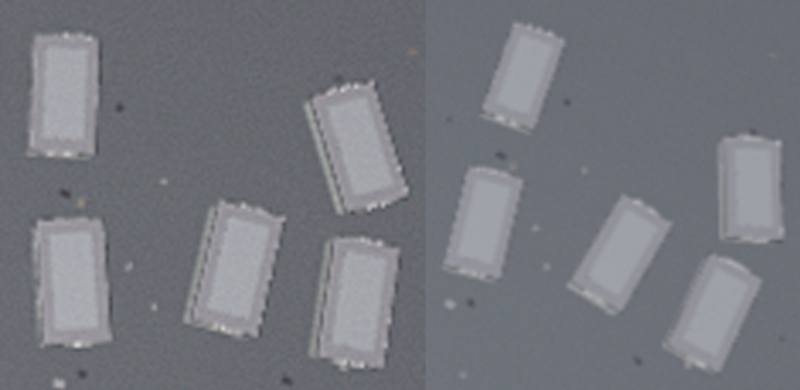

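```bash
python3 - <<'E'
from vis import *
T,C=camera("top"),camera("scene")
B=dict(A=(.627,-.141,-.066),B=(.4545,-.143,.034),C=(.4655,-.292,-.274),D=(.577,-.410,.245),E=(.436,-.401,-.21))
for k,p in B.items():
    print(k,[round(float(fit([T,C],box(h),p,pad=5)[1]),3) for h in(.02,.025,.03,.035,.04,.045,.05,.055)])
for n,c,P in(("T",T,0),("S",C,0)):
    print(n,np.round(proj(c,cub(-.1,.1,-.09,.09,0,.201)@np.array([[1,.012,0],[-.012,1,0],[0,0,1]])+[.5646,.4348,0]),1).tolist())
# zoomed tiers scene crop
cv2.imwrite("pics/c3.png",cv2.resize(C["img"][110:210,140:280,::-1],None,fx=5.7,fy=5.7,interpolation=2))
E
```

```text
A [0.114, 0.097, 0.085, 0.079, 0.081, 0.091, 0.106, 0.126]
B [0.181, 0.166, 0.15, 0.138, 0.127, 0.119, 0.118, 0.117]
C [0.173, 0.162, 0.141, 0.123, 0.119, 0.109, 0.105, 0.121]
D [0.163, 0.135, 0.116, 0.11, 0.119, 0.14, 0.168, 0.2]
E [0.209, 0.191, 0.181, 0.179, 0.209, 0.226, 0.248, 0.27]
T [[218.6, 249.9], [204.0, 242.9], [160.8, 250.8], [137.7, 244.0], [220.1, 187.4], [206.2, 171.8], [163.8, 188.2], [141.7, 172.7]]
S [[215.2, 205.6], [200.8, 187.3], [165.5, 191.3], [144.3, 171.2], [234.8, 152.7], [223.7, 128.0], [186.6, 139.4], [169.1, 113.1]]
```

View pics/c3.png

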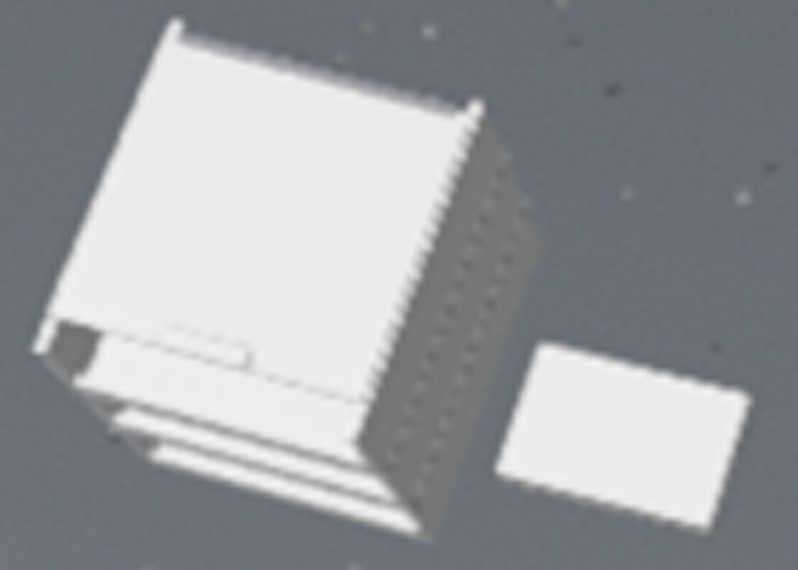

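```bash
python3 - <<'E'
from vis import *
from scipy.optimize import least_squares
T,C=camera("top"),camera("scene")
L=[(C,(-1,-1,0),(215,204)),(C,(1,-1,0),(234.5,150.8)),(C,(-1,-1,1),(202.7,187.1)),(C,(1,-1,1),(224.3,127.7)),(C,(1,1,1),(170.5,113.1)),(C,(-1,1,1),(146.2,171.3)),
(T,(-1,-1,0),(217.6,248.8)),(T,(-1,-1,1),(206.8,243.6)),(T,(1,-1,1),(207.2,171.6)),(T,(1,1,1),(142.6,172.6)),(T,(-1,1,1),(139,243.6))]
def res(p):
    c,s=np.cos(p[2]),np.sin(p[2]);o=[]
    for cam,k,uv in L:
        a,b,z=k[0]*.1,k[1]*.09,k[2]*.201
        o+=list(proj(cam,np.array([[p[0]+c*a-s*b,p[1]+s*a+c*b,z]]))[0]-uv)
    return o
r=least_squares(res,[.565,.434,0],loss="soft_l1");p=r.x;print(p[:2],np.degrees(p[2]));print(np.round(np.array(res(p)).reshape(-1,2),1).tolist())
bt=p[:2]+.155*np.array([np.sin(p[2]),-np.cos(p[2])]);print("base target",bt)
o=get_obs()
for t,y in(((.5,.25,.02),np.pi/2),((.56,.17,.02),0)):print(tool(o,t,y))
E
```

```text
[0.56599851 0.43197392] 1.060899886213041
[[1.4, 1.4], [1.1, 1.6], [-0.5, -0.1], [0.3, -0.1], [-0.7, -0.0], [-0.7, -0.0], [2.1, 0.4], [-1.5, -1.4], [-0.2, -0.5], [-0.1, -0.2], [-0.0, 0.1]]
base target [0.56886836 0.27700049]
(array([ 0.5575076 , -0.66562665,  0.21132256]), np.float64(-22.391693029341642), array([-3.57462846e-04,  2.42366282e-03,  2.23916929e+01]))
(array([ 0.58250877, -0.56880237,  0.21131248]), np.float64(67.60830697065833), array([ 1.07930462e-03, -7.31788076e-03, -6.76083066e+01]))
```

Request:
carry_out:
  motion:
    - {"xyz": [0.545,-0.675,0.05],"angular": [0,0,21.4]}
    - {"xyz": [0.545,-0.675,0.05],"angular": [0,0,21.4]}
    - {"xyz": [0.545,-0.675,0.05],"angular": [0,0,21.4]}
    - {"xyz": [0.545,-0.675,0.05],"angular": [0,0,21.4]}
    - {"xyz": [0.545,-0.675,0.05],"angular": [0,0,21.4]}
    - {"xyz": [0.545,-0.675,0.05],"angular": [0,0,21.4]}
    - {"xyz": [0.545,-0.675,0.05],"angular": [0,0,21.4]}
    - {"xyz": [0.545,-0.675,0.05],"angular": [0,0,21.4]}
    - {"xyz": [0.545,-0.675,0.05],"angular": [0,0,21.4]}
    - {"xyz": [0.545,-0.675,0.05],"angular": [0,0,21.4]}
    - {"xyz": [0.545,-0.675,0.05],"angular": [0,0,21.4]}
    - {"xyz": [0.545,-0.675,0.05],"angular": [0,0,21.4]}
  hand: 0.6

```text
clock: 1.6
position: [0.4087, -0.0017, 0.1971]
ee_rot: [1.0, 0.009, 0.001, 0.0]
ft_force: [1.1, 0.0, 0.1]
grip_width: 0.598
grasp_force: 0.0
```

Request:
carry_out:
  motion:
    - {"xyz": [0.08,-0.255,0.09]}
    - {"xyz": [0.08,-0.255,0.09]}
    - {"xyz": [0.08,-0.255,0.09]}
    - {"xyz": [0.08,-0.255,0.09]}
    - {"xyz": [0.08,-0.255,0.09]}
    - {"xyz": [0.08,-0.255,0.09]}
    - {"xyz": [0.08,-0.255,0.14]}
    - {"xyz": [0.08,-0.255,0.18]}
    - {"xyz": [0.08,-0.255,0.185]}
    - {"xyz": [0.08,-0.255,0.185]}

```text
validation failed for argument at $.mo...
```

Request:
carry_out:
  motion:
    - {"xyz": [0.08,-0.255,0.09],"angular": [0,0,0]}
    - {"xyz": [0.08,-0.255,0.09],"angular": [0,0,0]}
    - {"xyz": [0.08,-0.255,0.09],"angular": [0,0,0]}
    - {"xyz": [0.08,-0.255,0.09],"angular": [0,0,0]}
    - {"xyz": [0.08,-0.255,0.09],"angular": [0,0,0]}
    - {"xyz": [0.08,-0.255,0.09],"angular": [0,0,0]}
    - {"xyz": [0.08,-0.255,0.14],"angular": [0,0,0]}
    - {"xyz": [0.08,-0.255,0.18],"angular": [0,0,0]}
    - {"xyz": [0.08,-0.255,0.185],"angular": [0,0,0]}
    - {"xyz": [0.08,-0.255,0.185],"angular": [0,0,0]}

```text
clock: 2.6
position: [0.4837, 0.2526, 0.0118]
ee_rot: [1.0, 0.009, -0.001, 0.0]
ft_force: [0.7, 0.3, 0.1]
grip_width: 0.599
grasp_force: 0.0
```

Request:
carry_out:
  motion:
    - {"xyz": [0.01,0,0],"angular": [0,0,0]}
    - {"xyz": [0.015,0,0],"angular": [0,0,0]}
    - {"xyz": [0.018,0,0],"angular": [0,0,0]}
    - {"xyz": [0.021,0,0],"angular": [0,0,0]}
    - {"xyz": [0.024,0,0],"angular": [0,0,0]}
    - {"xyz": [0.027,0,0],"angular": [0,0,0]}
    - {"xyz": [0.03,0,0],"angular": [0,0,0]}
    - {"xyz": [0.032,0,0],"angular": [0,0,0]}
    - {"xyz": [0.032,0,0],"angular": [0,0,0]}

```text
clock: 3.5
position: [0.5165, 0.2532, 0.0118]
ee_rot: [1.0, 0.009, 0.0, -0.0]
ft_force: [-0.7, 0.1, 0.5]
grip_width: 0.6
grasp_force: 0.3
```

Request:
carry_out:
  motion:
    - {"xyz": [-0.03,0,0],"angular": [0,0,0]}
    - {"xyz": [-0.03,0,-0.05],"angular": [0,0,0]}
    - {"xyz": [-0.03,0.05,-0.08],"angular": [0,0,8]}
    - {"xyz": [-0.03,0.1,-0.08],"angular": [0,0,16]}
    - {"xyz": [-0.03,0.13,-0.08],"angular": [0,0,24]}
    - {"xyz": [-0.03,0.13,-0.08],"angular": [0,0,24]}

```text
clock: 4.1
position: [0.4895, 0.1163, 0.0919]
ee_rot: [0.979, -0.206, 0.001, 0.002]
ft_force: [0.4, -0.6, 0.5]
grip_width: 0.598
grasp_force: 0.0
```

```bash
python3 - <<'E'
from vis import *
T,C=camera("top"),camera("scene")
for cs in([T],[C]):
    r=fit(cs,base,[.568,.254,.02],pad=5);print(r[0][:2],np.degrees(r[0][2]),r[1])
cv2.imwrite("pics/d1.png",T["img"][140:300,120:440,::-1].repeat(2,0).repeat(2,1))
o=get_obs();print(o["clock"],o["position"],o["joint_pos"],tool(o,(.568,.165,.1),0))
E
```

```text
[0.56970205 0.24948736] 0.5038807709634036 0.4470519466557941
[0.57803556 0.23743541] 6.779268217807748 0.7362063314525462
4.2 [0.48886649 0.1216883  0.09203493] [ 0.34624146  0.28555268 -0.7618631   1.90582611  0.22899075  1.0371498
 -2.4868364 ] (array([ 0.05580374, -0.07088833, -0.00788955]), np.float64(-66.89743900056393), array([-9.27834082e-02, -1.75965192e-03,  6.68973746e+01]))
```

View pics/d1.png

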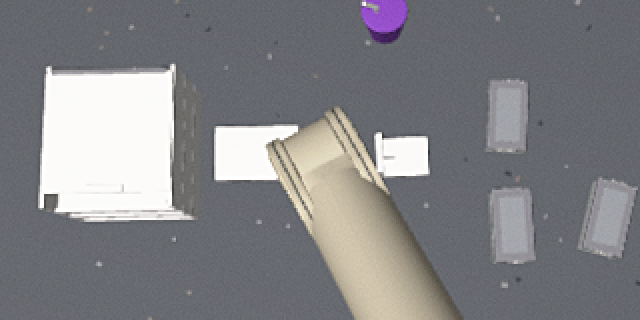

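Request:
carry_out:
  motion:
    - {"xyz": [0.056,-0.071,-0.01],"angular": [0,0,-8.5]}
    - {"xyz": [0.056,-0.071,-0.01],"angular": [0,0,-17]}
    - {"xyz": [0.056,-0.071,-0.01],"angular": [0,0,-25.5]}
    - {"xyz": [0.056,-0.071,-0.01],"angular": [0,0,-34]}
    - {"xyz": [0.056,-0.071,-0.01],"angular": [0,0,-42.5]}
    - {"xyz": [0.056,-0.071,-0.01],"angular": [0,0,-51]}
    - {"xyz": [0.056,-0.071,-0.01],"angular": [0,0,-59.5]}
    - {"xyz": [0.056,-0.071,-0.01],"angular": [0,0,-68]}
    - {"xyz": [0.056,-0.071,-0.01],"angular": [0,0,-76.5]}
    - {"xyz": [0.056,-0.071,-0.01],"angular": [0,0,-85]}
    - {"xyz": [0.056,-0.071,-0.01],"angular": [0,0,-93.5]}
    - {"xyz": [0.056,-0.071,-0.01],"angular": [0,0,-102]}

```text
clock: 5.4
position: [0.5675, 0.1681, 0.1018]
ee_rot: [0.769, 0.64, 0.001, -0.0]
ft_force: [0.4, -0.4, -0.8]
grip_width: 0.598
grasp_force: 0.0
```

Request:
carry_out:
  motion:
    - {"xyz": [0,0,0],"angular": [0,0,-8]}
    - {"xyz": [0,0,0],"angular": [0,0,-12]}
    - {"xyz": [0,0,0],"angular": [0,0,-12]}

```text
clock: 5.7
position: [0.5675, 0.1678, 0.1017]
ee_rot: [0.7, 0.714, 0.0, -0.001]
ft_force: [0.9, -0.1, 0.2]
grip_width: 0.598
grasp_force: 0.0
```

```bash
python3 - <<'E'
from vis import *
T,C=camera("top"),camera("scene")
for cs in([T],[C]):
    r=fit(cs,base,[.568,.254,.02],pad=5);print(r[0][:2],np.degrees(r[0][2]),r[1])
o=get_obs();print(o["clock"],o["position"],o["joint_pos"],tool(o,(.568,.165,.01),np.radians(1)))
cv2.imwrite("pics/d2.png",np.vstack([T["img"][150:250,120:360,::-1],C["img"][100:230,120:360,::-1]]).repeat(2,0).repeat(2,1))
E
```

```text
[0.57698959 0.24450771] 9.309534861268272 0.5326703052120241
[0.57742775 0.23586729] 7.658848305186769 0.6681524906948983
5.8 [0.56750605 0.16731614 0.10173349] [ 0.45800387  0.62076524 -1.0932452   1.66034433  0.58054176  1.22436218
 -0.7484406 ] (array([-0.00240691,  0.00046046,  0.09173133]), np.float64(0.04643304434604327), array([ 4.19497882e-05, -2.59799791e-06, -4.64330253e-02]))
```

View pics/d2.png

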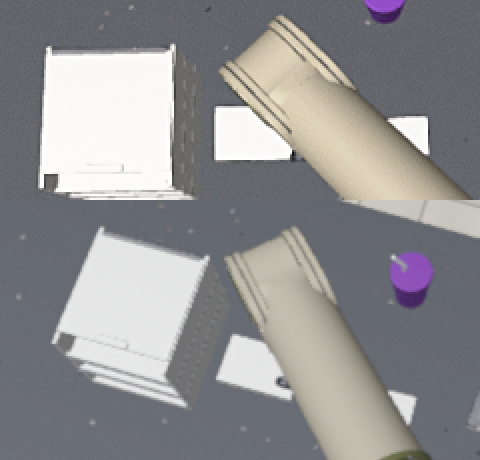

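Request:
carry_out:
  motion:
    - {"xyz": [-0.002,0,0.05],"angular": [0,0,0]}
    - {"xyz": [-0.002,0,0.09],"angular": [0,0,0]}
    - {"xyz": [-0.002,0,0.091],"angular": [0,0,0]}
    - {"xyz": [0.005,0,0.091],"angular": [0,0,0]}
    - {"xyz": [0.01,0,0.091],"angular": [0,0,0]}
    - {"xyz": [0.014,0,0.091],"angular": [0,0,0]}
    - {"xyz": [0.018,0,0.091],"angular": [0,0,0]}
    - {"xyz": [0.022,0,0.091],"angular": [0,0,0]}
    - {"xyz": [0.026,0,0.091],"angular": [0,0,0]}
    - {"xyz": [0.028,0,0.091],"angular": [0,0,0]}
    - {"xyz": [0.028,0,0.091],"angular": [0,0,0]}

```text
clock: 6.9
position: [0.567, 0.1949, 0.0108]
ee_rot: [0.701, 0.713, 0.0, -0.0]
ft_force: [0.1, -0.4, -0.3]
grip_width: 0.6
grasp_force: 0.1
```

Request:
carry_out:
  motion:
    - {"xyz": [0.001,0,0],"angular": [0,0,0]}
    - {"xyz": [0.002,0,0],"angular": [0,0,0]}
    - {"xyz": [0.003,0,0],"angular": [0,0,0]}
    - {"xyz": [0.003,0,0],"angular": [0,0,0]}

```text
clock: 7.3
position: [0.567, 0.1974, 0.0107]
ee_rot: [0.701, 0.713, 0.0, -0.0]
ft_force: [-0.7, -1.3, -0.6]
grip_width: 0.6
grasp_force: 0.8
```

Request:
carry_out:
  motion:
    - {"xyz": [0.001,0,0],"angular": [0,0,0]}
    - {"xyz": [0.002,0,0],"angular": [0,0,0]}
    - {"xyz": [0.002,0,0],"angular": [0,0,0]}

```text
clock: 7.6
position: [0.5669, 0.1996, 0.0107]
ee_rot: [0.701, 0.713, 0.0, -0.0]
ft_force: [1.5, -0.5, -0.3]
grip_width: 0.598
grasp_force: 0.4
```

Request:
carry_out:
  motion:
    - {"xyz": [0.001,0,0],"angular": [0,0,0]}
    - {"xyz": [0.002,0,0],"angular": [0,0,0]}
    - {"xyz": [0.002,0,0],"angular": [0,0,0]}

```text
clock: 7.9
position: [0.5669, 0.2016, 0.0107]
ee_rot: [0.701, 0.713, 0.0, -0.0]
ft_force: [0.4, 0.0, -1.0]
grip_width: 0.599
grasp_force: 0.4
```

Request:
carry_out:
  motion:
    - {"xyz": [0.001,0,0],"angular": [0,0,0]}
    - {"xyz": [0.001,0,0],"angular": [0,0,0]}

```text
clock: 8.1
position: [0.5669, 0.2024, 0.0108]
ee_rot: [0.701, 0.713, 0.0, -0.0]
ft_force: [-0.1, -0.7, -0.6]
grip_width: 0.601
grasp_force: 0.4
```

Request:
carry_out:
  motion:
    - {"xyz": [0.001,0,0],"angular": [0,0,0]}
    - {"xyz": [0.001,0,0],"angular": [0,0,0]}

```text
clock: 8.3
position: [0.567, 0.2029, 0.0108]
ee_rot: [0.701, 0.713, -0.0, 0.0]
ft_force: [-0.6, -3.5, 1.5]
grip_width: 0.599
grasp_force: 1.7
```

Request:
carry_out:
  motion:
    - {"xyz": [0.001,0,0],"angular": [0,0,0]}
    - {"xyz": [0.001,0,0],"angular": [0,0,0]}

```text
clock: 8.5
position: [0.567, 0.2029, 0.0107]
ee_rot: [0.701, 0.713, -0.001, 0.001]
ft_force: [-1.3, -7.5, 3.0]
grip_width: 0.6
grasp_force: 3.5
```

Request:
carry_out:
  motion:
    - {"xyz": [0.001,0,0],"angular": [0,0,0]}
    - {"xyz": [0.001,0,0],"angular": [0,0,0]}
    - {"xyz": [0.001,0,0],"angular": [0,0,0]}

```text
clock: 8.8
position: [0.567, 0.2029, 0.0107]
ee_rot: [0.701, 0.713, -0.002, 0.001]
ft_force: [-2.0, -10.1, 5.9]
grip_width: 0.603
grasp_force: 5.1
```

Request:
carry_out:
  motion:
    - {"xyz": [-0.015,0,0],"angular": [0,0,0]}
    - {"xyz": [-0.015,0,-0.05],"angular": [0,0,0]}
    - {"xyz": [-0.03,-0.01,-0.1],"angular": [0,0,0]}
    - {"xyz": [-0.07,-0.03,-0.11],"angular": [0,0,8]}
    - {"xyz": [-0.11,-0.04,-0.11],"angular": [0,0,16]}
    - {"xyz": [-0.15,-0.06,-0.11],"angular": [0,0,24]}
    - {"xyz": [-0.19,-0.07,-0.11],"angular": [0,0,32]}
    - {"xyz": [-0.23,-0.08,-0.11],"angular": [0,0,40]}
    - {"xyz": [-0.27,-0.09,-0.11],"angular": [0,0,48]}
    - {"xyz": [-0.31,-0.1,-0.11],"angular": [0,0,56]}
    - {"xyz": [-0.34,-0.11,-0.11],"angular": [0,0,64]}
    - {"xyz": [-0.349,-0.119,-0.11],"angular": [0,0,72]}
  hand: 1

```text
clock: 10.0
position: [0.4535, -0.1489, 0.1209]
ee_rot: [0.987, 0.16, 0.0, 0.0]
ft_force: [-0.7, 0.4, -0.6]
grip_width: 0.996
grasp_force: 0.0
```

Request:
carry_out:
  motion:
    - {"xyz": [0,0,0],"angular": [0,0,8]}
    - {"xyz": [0,0,0],"angular": [0,0,16]}
    - {"xyz": [0,0,0],"angular": [0,0,17]}
    - {"xyz": [0,0,0],"angular": [0,0,17]}

```text
clock: 10.4
position: [0.4543, -0.1453, 0.1209]
ee_rot: [1.0, 0.019, 0.0, 0.0]
ft_force: [-0.5, -0.1, -0.3]
grip_width: 1.001
grasp_force: 0.0
```

```bash
python3 - <<'E'
from vis import *
T,C=camera("top"),camera("scene")
for cs in([T],[C]):
    r=fit(cs,base,[.568,.277,.02],pad=5);print(r[0][:2],np.degrees(r[0][2]),r[1])
o=get_obs();print(o["clock"],o["position"],o["joint_pos"],tool(o,(.4544,-.143,.008),np.radians(92)))
for x0,x1 in((195,300),):
    cv2.imwrite("pics/d3.png",np.hstack([cv2.resize(T["img"][180:260,190:290,::-1],None,fx=4,fy=4,interpolation=2),cv2.resize(C["img"][140:220,190:290,::-1],None,fx=4,fy=4,interpolation=2)]))
E
```

```text
[0.56915653 0.28001353] 0.9243819078708087 0.16474851183498215
[0.57091733 0.28262726] 1.1180012317135168 0.08168267223337053
10.5 [ 0.45420019 -0.14543111  0.12083097] [ 1.06867783  0.20905568 -0.92097174  1.9372508   0.18801263  1.08371946
 -1.46260637] (array([ 0.00025411, -0.00242155,  0.11283106]), np.float64(-0.21203756581795608), array([-7.40140265e-05,  7.60917767e-08,  2.12037553e-01]))
```

View pics/d3.png

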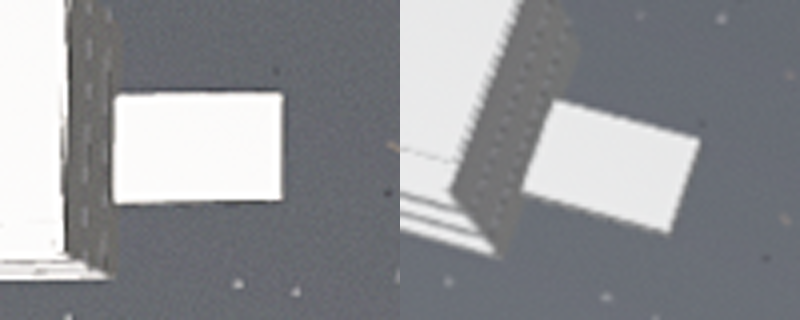

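Request:
carry_out:
  motion:
    - {"xyz": [0,-0.002,0.04],"angular": [0,0,0]}
    - {"xyz": [0,-0.002,0.08],"angular": [0,0,0]}
    - {"xyz": [0,-0.002,0.105],"angular": [0,0,0]}
    - {"xyz": [0,-0.002,0.113],"angular": [0,0,0]}
    - {"xyz": [0,-0.002,0.113],"angular": [0,0,0]}

```text
clock: 11.0
position: [0.4537, -0.1433, 0.0074]
ee_rot: [1.0, 0.018, -0.001, -0.001]
ft_force: [0.6, -0.9, 0.2]
grip_width: 0.997
grasp_force: 0.0
```

Request:
carry_out:
  motion:
    - {"xyz": [0,0,0],"angular": [0,0,0]}
    - {"xyz": [0,0,0],"angular": [0,0,0]}
    - {"xyz": [0,0,0],"angular": [0,0,0]}
    - {"xyz": [0,0,0],"angular": [0,0,0]}
    - {"xyz": [0,0,0],"angular": [0,0,0]}
    - {"xyz": [0,0,0],"angular": [0,0,0]}
  hand: 0.2
  grip_force: 60

```text
clock: 11.6
position: [0.4551, -0.1443, 0.0095]
ee_rot: [1.0, 0.017, 0.001, 0.001]
ft_force: [-0.5, 0.7, 5.0]
grip_width: 0.695
grasp_force: 64.9
```

```bash
python3 - <<'E'
from vis import *
o=get_obs();print(o["clock"],o["position"],o["grip_width"],o["grasp_force"],o["ee_rot"])
print(tool(o,(.5693,.2795,.15),np.radians(1)))
E
```

```text
11.6 [ 0.45513776 -0.14426596  0.00945587] 0.6953027287484725 64.8688280582428 [9.99847482e-01 1.74027103e-02 1.21954316e-03 8.19144013e-04]
(array([ 0.12917944, -0.4192999 , -0.14093802]), np.float64(89.00580950877718), array([  0.21452213,   0.14957292, -89.00542531]))
```

Request:
carry_out:
  motion:
    - {"xyz": [0,0,-0.03],"angular": [0,0,0]}
    - {"xyz": [0,-0.02,-0.07],"angular": [0,0,-8]}
    - {"xyz": [0.01,-0.05,-0.11],"angular": [0,0,-16]}
    - {"xyz": [0.02,-0.09,-0.14],"angular": [0,0,-24]}
    - {"xyz": [0.03,-0.13,-0.14],"angular": [0,0,-32]}
    - {"xyz": [0.05,-0.17,-0.14],"angular": [0,0,-40]}
    - {"xyz": [0.06,-0.21,-0.14],"angular": [0,0,-48]}
    - {"xyz": [0.075,-0.25,-0.14],"angular": [0,0,-56]}
    - {"xyz": [0.09,-0.29,-0.14],"angular": [0,0,-64]}
    - {"xyz": [0.1,-0.33,-0.14],"angular": [0,0,-72]}
    - {"xyz": [0.115,-0.37,-0.14],"angular": [0,0,-80]}
    - {"xyz": [0.13,-0.41,-0.14],"angular": [0,0,-88]}

```text
clock: 12.8
position: [0.5703, 0.2716, 0.1485]
ee_rot: [0.705, 0.709, 0.0, 0.001]
ft_force: [1.1, 0.2, -1.8]
grip_width: 0.691
grasp_force: 66.2
```

Request:
carry_out:
  motion:
    - {"xyz": [0.005,0,0],"angular": [0,0,-1]}
    - {"xyz": [0.005,0,0],"angular": [0,0,-1]}
    - {"xyz": [0.005,0,0],"angular": [0,0,-1]}

```text
clock: 13.1
position: [0.5699, 0.2742, 0.1481]
ee_rot: [0.702, 0.712, -0.0, 0.001]
ft_force: [0.4, 0.4, -2.4]
grip_width: 0.692
grasp_force: 66.2
```

```bash
python3 - <<'E'
from vis import *
o=get_obs();print(o["clock"],o["position"],o["grip_width"],o["grasp_force"],o["ee_rot"],o["joint_pos"])
print(tool(o,(.5693,.2795,.035),np.radians(1)))
T=camera("top")
for zz in(.138,):
    r=fit([T],box(.044),[.5693,.2795,1.588],z=zz,pad=3);print(r[0][:2],np.degrees(r[0][2]),r[1])
E
```

```text
13.1 [0.5699281  0.27421345 0.14811617] 0.6919209907655525 66.17149114608765 [ 7.01780363e-01  7.12393136e-01 -1.59900958e-04  5.61745510e-04] [ 0.26259449  0.68282654 -1.14278652  1.50097574  0.62819096  1.36261323
 -0.91081955]
(array([ 0.0054113 , -0.0006121 ,  0.11311036]), np.float64(0.14003859852754455), array([-1.43511275e-04,  7.85083335e-05, -1.40038503e-01]))
[0.5800942 0.2725651] 90.98644066563229 0.8865089570525782
```

Request:
carry_out:
  motion:
    - {"xyz": [0.0065,-0.0005,0.03],"angular": [0,0,0]}
    - {"xyz": [0.0065,-0.0005,0.07],"angular": [0,0,0]}
    - {"xyz": [0.0065,-0.0005,0.095],"angular": [0,0,0]}
    - {"xyz": [0.0065,-0.0005,0.106],"angular": [0,0,0]}
    - {"xyz": [0.0065,-0.0005,0.11],"angular": [0,0,0]}
    - {"xyz": [0.0065,-0.0005,0.112],"angular": [0,0,0]}
    - {"xyz": [0.0065,-0.0005,0.112],"angular": [0,0,0]}

```text
clock: 13.85
position: [0.5697, 0.2821, 0.0371]
ee_rot: [0.701, 0.713, 0.001, 0.0]
ft_force: [0.3, -0.5, -2.2]
grip_width: 0.698
grasp_force: 66.3
```

Request:
carry_out:
  motion:
    - {"xyz": [0,0,0.001],"angular": [0,0,0]}
    - {"xyz": [0,0,0.001],"angular": [0,0,0]}

```text
clock: 14.05
position: [0.5693, 0.2821, 0.0355]
ee_rot: [0.701, 0.713, 0.0, 0.0]
ft_force: [-0.5, -0.3, -2.5]
grip_width: 0.693
grasp_force: 66.3
```

Request:
carry_out:
  motion:
    - {"xyz": [-0.0015,0,0.001],"angular": [0,0,0]}
    - {"xyz": [-0.0015,0,0.002],"angular": [0,0,0]}
    - {"xyz": [-0.0015,0,0.002],"angular": [0,0,0]}

```text
clock: 14.35
position: [0.5692, 0.2811, 0.0345]
ee_rot: [0.701, 0.713, 0.001, 0.0]
ft_force: [-5.1, -3.0, 12.9]
grip_width: 0.696
grasp_force: 63.0
```

Request:
carry_out:
  motion:
    - {"xyz": [0,0,0.001],"angular": [0,0,0]}
    - {"xyz": [0,0,0.001],"angular": [0,0,0]}

```text
clock: 14.55
position: [0.5693, 0.2811, 0.0345]
ee_rot: [0.701, 0.713, 0.001, 0.001]
ft_force: [-7.8, -6.9, 21.0]
grip_width: 0.696
grasp_force: 64.1
```

Request:
carry_out:
  motion:
    - {"xyz": [0,0,-0.0015],"angular": [0,0,0]}
    - {"xyz": [0,0,-0.0015],"angular": [0,0,0]}
    - {"xyz": [0,0,-0.0015],"angular": [0,0,0]}
    - {"xyz": [0,0,-0.0015],"angular": [0,0,0]}
    - {"xyz": [0,0,-0.01],"angular": [0,0,0]}
    - {"xyz": [0,0,-0.04],"angular": [0,0,0]}
    - {"xyz": [0,0,-0.08],"angular": [0,0,0]}
    - {"xyz": [0,0,-0.115],"angular": [0,0,0]}
  hand: 1

```text
clock: 15.35
position: [0.5689, 0.2807, 0.149]
ee_rot: [0.701, 0.713, 0.0, -0.0]
ft_force: [0.1, -0.1, 0.4]
grip_width: 1.001
grasp_force: 0.0
```

Request:
carry_out:
  motion:
    - {"xyz": [-0.04,-0.01,0],"angular": [0,0,8]}
    - {"xyz": [-0.09,-0.02,0],"angular": [0,0,16]}
    - {"xyz": [-0.14,-0.03,0],"angular": [0,0,24]}
    - {"xyz": [-0.185,-0.04,0],"angular": [0,0,32]}
    - {"xyz": [-0.23,-0.05,0],"angular": [0,0,40]}
    - {"xyz": [-0.28,-0.06,0],"angular": [0,0,48]}
    - {"xyz": [-0.33,-0.07,0],"angular": [0,0,56]}
    - {"xyz": [-0.375,-0.08,0],"angular": [0,0,64]}
    - {"xyz": [-0.42,-0.09,0],"angular": [0,0,72]}
    - {"xyz": [-0.47,-0.1,0],"angular": [0,0,80]}
    - {"xyz": [-0.52,-0.11,0],"angular": [0,0,88]}
    - {"xyz": [-0.571,-0.114,0],"angular": [0,0,96]}

```text
clock: 16.55
position: [0.4643, -0.2913, 0.1477]
ee_rot: [0.999, -0.047, 0.0, 0.001]
ft_force: [1.7, 0.8, 0.9]
grip_width: 1.003
grasp_force: 0.0
```

Request:
carry_out:
  motion:
    - {"xyz": [0,0,0],"angular": [0,0,8]}
    - {"xyz": [0,0,0],"angular": [0,0,10.5]}
    - {"xyz": [0,0,0],"angular": [0,0,10.5]}
    - {"xyz": [0,0,0],"angular": [0,0,10.5]}

```text
clock: 16.95
position: [0.4653, -0.2889, 0.1471]
ee_rot: [0.991, -0.134, 0.0, 0.0]
ft_force: [-0.3, 0.1, 0.5]
grip_width: 0.999
grasp_force: 0.0
```

```bash
cat > st.py <<'E'
from vis import *
import sys
# usage: st.py x y z yawdeg(of tool y) ; box fits follow name,h,z,x,y,yawdeg
a=list(map(float,sys.argv[1:5]));o=get_obs()
print(round(o["clock"],2),o["position"].round(4),"w",round(o["grip_width"],3),"gf",round(o["grasp_force"],1),"j7",o["joint_pos"][6].round(2),"f",np.round(o["ft_force"],1))
s,d,r=tool(o,a[:3],np.radians(a[3]));print("shift",s.round(4),"rot",r.round(2))
T=camera("top") if len(sys.argv)>5 else 0
for q in sys.argv[5:]:
    h,z,x,y,w=map(float,q.split(","))
    r=fit([T],box(h) if h>.026 else stop if h<0 else base,[x,y,np.radians(w)],z=z,pad=5);print(q,r[0][:2].round(4),np.degrees(r[0][2]).round(2),r[1].round(3))
E
python3 st.py .465 -.2915 .008 74.4 .069,0,.5693,.2795,91 -1,0,.561,.065,2
```

```text
16.95 [ 0.4653 -0.2889  0.1471] w 0.999 gf 0.0 j7 -1.57 f [-0.3  0.1  0.5]
shift [0.0003 0.0026 0.1391] rot [-0.   -0.    0.24]
.069,0,.5693,.2795,91 [0.5649 0.2776] 93.96 0.692
-1,0,.561,.065,2 [0.5265 0.0952] 10.63 0.15
```

Request:
carry_out:
  motion:
    - {"xyz": [0,0.0025,0.05],"angular": [0,0,0]}
    - {"xyz": [0,0.0025,0.09],"angular": [0,0,0]}
    - {"xyz": [0,0.0025,0.12],"angular": [0,0,0]}
    - {"xyz": [0,0.0025,0.135],"angular": [0,0,0]}
    - {"xyz": [0,0.0025,0.139],"angular": [0,0,0]}
    - {"xyz": [0,0.0025,0.139],"angular": [0,0,0]}

```text
clock: 17.6
position: [0.465, -0.2917, 0.0085]
ee_rot: [0.991, -0.135, 0.0, 0.0]
ft_force: [0.4, 0.2, -0.1]
grip_width: 1.003
grasp_force: 0.0
```

Request:
carry_out:
  motion:
    - {"xyz": [0,0,0],"angular": [0,0,0]}
    - {"xyz": [0,0,0],"angular": [0,0,0]}
    - {"xyz": [0,0,0],"angular": [0,0,0]}
    - {"xyz": [0,0,0],"angular": [0,0,0]}
    - {"xyz": [0,0,0],"angular": [0,0,0]}
    - {"xyz": [0,0,0],"angular": [0,0,0]}
  hand: 0.2

```text
clock: 18.2
position: [0.4654, -0.2923, 0.0095]
ee_rot: [0.991, -0.135, 0.001, 0.001]
ft_force: [-1.3, 1.2, 7.3]
grip_width: 0.695
grasp_force: 65.4
```

```bash
python3 st.py .5693 .2795 .2 1; python3 - <<'E'
from vis import *
T,C=camera("top"),camera("scene")
cv2.imwrite("pics/e1.png",np.hstack([cv2.resize(T["img"][180:260,190:340,::-1],None,fx=4,fy=4,interpolation=2),cv2.resize(C["img"][140:220,220:270,::-1],None,fx=4,fy=4,interpolation=2)]))
E
```

```text
18.2 [ 0.4654 -0.2923  0.0095] w 0.695 gf 65.4 j7 -1.68 f [-1.3  1.2  7.3]
shift [-0.0524 -0.5785 -0.1913] rot [-0.18 -0.09 73.49]
```

View pics/e1.png

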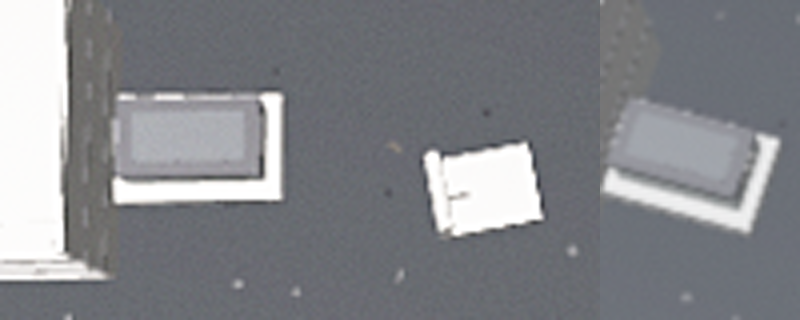

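Request:
carry_out:
  motion:
    - {"xyz": [0,0,-0.03],"angular": [0,0,0]}
    - {"xyz": [0,-0.02,-0.07],"angular": [0,0,-8]}
    - {"xyz": [-0.01,-0.06,-0.11],"angular": [0,0,-16]}
    - {"xyz": [-0.01,-0.1,-0.15],"angular": [0,0,-24]}
    - {"xyz": [-0.02,-0.14,-0.17],"angular": [0,0,-32]}
    - {"xyz": [-0.02,-0.18,-0.18],"angular": [0,0,-40]}
    - {"xyz": [-0.02,-0.22,-0.19],"angular": [0,0,-48]}
    - {"xyz": [-0.03,-0.27,-0.19],"angular": [0,0,-56]}
    - {"xyz": [-0.03,-0.31,-0.19],"angular": [0,0,-64]}
    - {"xyz": [-0.04,-0.36,-0.19],"angular": [0,0,-72]}
    - {"xyz": [-0.04,-0.4,-0.19],"angular": [0,0,-80]}
    - {"xyz": [-0.04,-0.45,-0.19],"angular": [0,0,-88]}

```text
clock: 19.5
position: [0.5466, 0.1528, 0.1982]
ee_rot: [0.805, 0.593, -0.0, 0.001]
ft_force: [1.2, -0.8, -1.8]
grip_width: 0.693
grasp_force: 66.6
```

```bash
python3 st.py .5693 .2800 .2 1; python3 - <<'E'
from vis import *
T=camera("top");c,s=np.cos(.0175),np.sin(.0175)
P=np.array([[a*c-b*s+.5693,a*s+b*c+.2795,z] for a,b,z in((-.03,-.055,.069),(.03,-.055,.069),(-.03,.055,.069),(.03,.055,.069),(-.042,-.065,.025),(.042,-.065,.025))]);print(proj(T,P).round(1).tolist())
E
```

```text
19.5 [0.5466 0.1528 0.1982] w 0.693 gf 66.6 j7 -1.0 f [ 1.2 -0.8 -1.8]
shift [ 0.1281 -0.0162 -0.002 ] rot [ -0.03   0.03 -18.31]
[[254.6, 222.8], [254.7, 203.3], [218.1, 223.6], [218.5, 204.1], [259.6, 228.7], [259.7, 202.1]]
```

Request:
carry_out:
  motion:
    - {"xyz": [0.05,-0.006,0],"angular": [0,0,-8]}
    - {"xyz": [0.09,-0.011,0],"angular": [0,0,-16]}
    - {"xyz": [0.128,-0.016,0],"angular": [0,0,-18.3]}
    - {"xyz": [0.128,-0.016,0.02],"angular": [0,0,-18.3]}
    - {"xyz": [0.128,-0.016,0.06],"angular": [0,0,-18.3]}
    - {"xyz": [0.128,-0.016,0.09],"angular": [0,0,-18.3]}
    - {"xyz": [0.128,-0.016,0.105],"angular": [0,0,-18.3]}
    - {"xyz": [0.128,-0.016,0.11],"angular": [0,0,-18.3]}
    - {"xyz": [0.128,-0.016,0.112],"angular": [0,0,-18.3]}
    - {"xyz": [0.128,-0.016,0.112],"angular": [0,0,-18.3]}

```text
clock: 20.55
position: [0.5701, 0.2799, 0.0872]
ee_rot: [0.702, 0.712, 0.001, 0.0]
ft_force: [0.1, -0.3, -3.2]
grip_width: 0.692
grasp_force: 66.5
```

```bash
python3 st.py .5693 .2806 .0785 1
```

```text
20.55 [0.5701 0.2799 0.0872] w 0.692 gf 66.5 j7 -0.96 f [ 0.1 -0.3 -3.2]
shift [ 0.0007 -0.0008  0.0087] rot [ 0.    0.   -0.22]
```

Request:
carry_out:
  motion:
    - {"xyz": [0.0007,-0.0008,0.003],"angular": [0,0,-0.2]}
    - {"xyz": [0.0007,-0.0008,0.006],"angular": [0,0,-0.2]}
    - {"xyz": [0.0007,-0.0008,0.008],"angular": [0,0,-0.2]}
    - {"xyz": [0.0007,-0.0008,0.009],"angular": [0,0,-0.2]}
    - {"xyz": [0.0007,-0.0008,0.009],"angular": [0,0,-0.2]}

```text
clock: 21.05
position: [0.5689, 0.2803, 0.0786]
ee_rot: [0.701, 0.713, 0.0, 0.001]
ft_force: [-6.1, -7.4, 12.8]
grip_width: 0.696
grasp_force: 68.5
```

Request:
carry_out:
  motion:
    - {"xyz": [0,0,0.001],"angular": [0,0,0]}
    - {"xyz": [0,0,0.001],"angular": [0,0,0]}

```text
clock: 21.25
position: [0.5688, 0.2803, 0.0785]
ee_rot: [0.701, 0.713, 0.0, 0.001]
ft_force: [-8.5, -7.6, 21.6]
grip_width: 0.691
grasp_force: 69.6
```

Request:
carry_out:
  motion:
    - {"xyz": [0,0,-0.0015],"angular": [0,0,0]}
    - {"xyz": [0,0,-0.0015],"angular": [0,0,0]}
    - {"xyz": [0,0,-0.0015],"angular": [0,0,0]}
    - {"xyz": [0,0,-0.0015],"angular": [0,0,0]}
    - {"xyz": [0,0,-0.01],"angular": [0,0,0]}
    - {"xyz": [0,0,-0.04],"angular": [0,0,0]}
    - {"xyz": [0,0,-0.08],"angular": [0,0,0]}
    - {"xyz": [0,0,-0.1],"angular": [0,0,0]}
  hand: 1

```text
clock: 22.05
position: [0.5691, 0.2812, 0.1796]
ee_rot: [0.701, 0.713, 0.002, 0.0]
ft_force: [0.9, 0.7, 0.4]
grip_width: 0.999
grasp_force: 0.0
```

Request:
carry_out:
  motion:
    - {"xyz": [-0.03,0.004,0],"angular": [0,0,8]}
    - {"xyz": [-0.07,0.01,0],"angular": [0,0,16]}
    - {"xyz": [-0.11,0.014,0],"angular": [0,0,24]}
    - {"xyz": [-0.145,0.018,0],"angular": [0,0,32]}
    - {"xyz": [-0.18,0.022,0],"angular": [0,0,40]}
    - {"xyz": [-0.22,0.028,0],"angular": [0,0,48]}
    - {"xyz": [-0.26,0.032,0],"angular": [0,0,56]}
    - {"xyz": [-0.3,0.037,0],"angular": [0,0,64]}
    - {"xyz": [-0.34,0.042,0],"angular": [0,0,72]}
    - {"xyz": [-0.37,0.046,0],"angular": [0,0,80]}
    - {"xyz": [-0.4,0.049,0],"angular": [0,0,88]}
    - {"xyz": [-0.423,0.051,0.03],"angular": [0,0,94.7]}

```text
clock: 23.25
position: [0.6294, -0.1441, 0.1498]
ee_rot: [0.999, -0.036, 0.003, 0.001]
ft_force: [0.4, 0.2, -0.9]
grip_width: 1.003
grasp_force: 0.0
```

Request:
carry_out:
  motion:
    - {"xyz": [0,0,0.04],"angular": [0,0,0]}
    - {"xyz": [0,0,0.06],"angular": [0,0,0]}
    - {"xyz": [0,0,0.06],"angular": [0,0,0]}

```text
clock: 23.55
position: [0.6252, -0.1416, 0.0831]
ee_rot: [0.999, -0.032, -0.002, -0.001]
ft_force: [-0.1, -0.2, 0.9]
grip_width: 1.002
grasp_force: 0.0
```

```bash
python3 st.py .6275 -.1418 .006 86.25
```

```text
23.55 [ 0.6252 -0.1416  0.0831] w 1.002 gf 0.0 j7 -1.79 f [-0.1 -0.2  0.9]
shift [0.0027 0.0001 0.0771] rot [0.   0.   0.06]
```

Request:
carry_out:
  motion:
    - {"xyz": [0.0015,0,0.03],"angular": [0,0,0]}
    - {"xyz": [0.0015,0,0.055],"angular": [0,0,0]}
    - {"xyz": [0.0015,0,0.07],"angular": [0,0,0]}
    - {"xyz": [0.0015,0,0.075],"angular": [0,0,0]}
    - {"xyz": [0.0015,0,0.075],"angular": [0,0,0]}

```text
clock: 24.05
position: [0.6289, -0.1418, 0.0115]
ee_rot: [0.999, -0.032, 0.0, -0.0]
ft_force: [-1.0, 0.5, -1.2]
grip_width: 0.999
grasp_force: 0.0
```

Request:
carry_out:
  motion:
    - {"xyz": [0,0,0],"angular": [0,0,0]}
    - {"xyz": [0,0,0],"angular": [0,0,0]}
    - {"xyz": [0,0,0],"angular": [0,0,0]}
    - {"xyz": [0,0,0],"angular": [0,0,0]}
    - {"xyz": [0,0,0],"angular": [0,0,0]}
    - {"xyz": [0,0,0],"angular": [0,0,0]}
  hand: 0.2

```text
clock: 24.65
position: [0.6295, -0.1421, 0.0126]
ee_rot: [0.999, -0.032, 0.001, 0.0]
ft_force: [-1.6, -0.1, 6.3]
grip_width: 0.688
grasp_force: 65.7
```

```bash
python3 st.py .5693 .28 .22 1
```

```text
24.65 [ 0.6295 -0.1421  0.0126] w 0.688 gf 65.7 j7 -1.83 f [-1.6 -0.1  6.3]
shift [-0.087  -0.4172 -0.2078] rot [-2.100e-01 -5.000e-02  8.528e+01]
```

Request:
carry_out:
  motion:
    - {"xyz": [0,0,0],"angular": [0,0,0]}
    - {"xyz": [0,0,0],"angular": [0,0,0]}
    - {"xyz": [0,0,0],"angular": [0,0,0]}
    - {"xyz": [-0.002,0,0.003],"angular": [0,0,0]}
    - {"xyz": [-0.002,0,0.006],"angular": [0,0,0]}
    - {"xyz": [-0.002,0,0.006],"angular": [0,0,0]}
  hand: 1

```text
clock: 25.25
position: [0.626, -0.1419, 0.0041]
ee_rot: [0.999, -0.032, -0.0, -0.0]
ft_force: [-0.5, -0.4, -0.1]
grip_width: 1.002
grasp_force: 0.0
```

Request:
carry_out:
  motion:
    - {"xyz": [0,0,0],"angular": [0,0,0]}
    - {"xyz": [0,0,0],"angular": [0,0,0]}
    - {"xyz": [0,0,0],"angular": [0,0,0]}
    - {"xyz": [0,0,0],"angular": [0,0,0]}
    - {"xyz": [0,0,0],"angular": [0,0,0]}
    - {"xyz": [0,0,0],"angular": [0,0,0]}
  hand: 0.2

```text
clock: 25.85
position: [0.6268, -0.1419, 0.0052]
ee_rot: [0.999, -0.032, 0.0, 0.0]
ft_force: [-0.3, 0.1, 4.3]
grip_width: 0.688
grasp_force: 66.4
```

```bash
python3 st.py .5693 .28 .22 1
```

```text
25.85 [ 0.6268 -0.1419  0.0052] w 0.688 gf 66.4 j7 -1.83 f [-0.3  0.1  4.3]
shift [-0.0845 -0.4173 -0.215 ] rot [-6.000e-02 -2.000e-02  8.529e+01]
```

Request:
carry_out:
  motion:
    - {"xyz": [0,0,-0.04],"angular": [0,0,0]}
    - {"xyz": [0,-0.01,-0.09],"angular": [0,0,-8]}
    - {"xyz": [-0.01,-0.04,-0.13],"angular": [0,0,-16]}
    - {"xyz": [-0.02,-0.08,-0.165],"angular": [0,0,-24]}
    - {"xyz": [-0.025,-0.12,-0.19],"angular": [0,0,-32]}
    - {"xyz": [-0.03,-0.16,-0.2],"angular": [0,0,-40]}
    - {"xyz": [-0.04,-0.2,-0.2],"angular": [0,0,-48]}
    - {"xyz": [-0.05,-0.24,-0.2],"angular": [0,0,-56]}
    - {"xyz": [-0.06,-0.28,-0.2],"angular": [0,0,-64]}
    - {"xyz": [-0.07,-0.32,-0.2],"angular": [0,0,-72]}
    - {"xyz": [-0.08,-0.36,-0.2],"angular": [0,0,-80]}
    - {"xyz": [-0.085,-0.395,-0.2],"angular": [0,0,-88]}

```text
clock: 27.05
position: [0.5659, 0.2598, 0.2043]
ee_rot: [0.739, 0.674, -0.0, -0.0]
ft_force: [-0.2, -0.3, -1.6]
grip_width: 0.686
grasp_force: 66.3
```

Request:
carry_out:
  motion:
    - {"xyz": [0.02,0,0],"angular": [0,0,-6.7]}
    - {"xyz": [0.02,0,0],"angular": [0,0,-6.7]}
    - {"xyz": [0.02,0,0.02],"angular": [0,0,-6.7]}
    - {"xyz": [0.02,0,0.05],"angular": [0,0,-6.7]}
    - {"xyz": [0.02,0,0.06],"angular": [0,0,-6.7]}
    - {"xyz": [0.02,0,0.07],"angular": [0,0,-6.7]}
    - {"xyz": [0.02,0,0.07],"angular": [0,0,-6.7]}

```text
clock: 27.75
position: [0.5691, 0.2769, 0.134]
ee_rot: [0.701, 0.713, -0.001, -0.0]
ft_force: [0.6, 1.0, -2.7]
grip_width: 0.693
grasp_force: 66.1
```

```bash
python3 st.py .5693 .2795 .118 1
```

```text
27.75 [0.5691 0.2769 0.134 ] w 0.693 gf 66.1 j7 -0.93 f [ 0.6  1.  -2.7]
shift [0.0026 0.0003 0.016 ] rot [-0.   -0.   -0.08]
```

Request:
carry_out:
  motion:
    - {"xyz": [0.002,0,0.005],"angular": [0,0,0]}
    - {"xyz": [0.002,0,0.01],"angular": [0,0,0]}
    - {"xyz": [0.002,0,0.014],"angular": [0,0,0]}
    - {"xyz": [0.002,0,0.0145],"angular": [0,0,0]}
    - {"xyz": [0.002,0,0.0145],"angular": [0,0,0]}

```text
clock: 28.25
position: [0.5692, 0.2797, 0.1203]
ee_rot: [0.701, 0.713, -0.0, 0.0]
ft_force: [-0.5, 0.3, -1.6]
grip_width: 0.689
grasp_force: 66.2
```

Request:
carry_out:
  motion:
    - {"xyz": [0,0,0.001],"angular": [0,0,0]}
    - {"xyz": [0,0,0.002],"angular": [0,0,0]}
    - {"xyz": [0,0,0.002],"angular": [0,0,0]}

```text
clock: 28.55
position: [0.5692, 0.2797, 0.1182]
ee_rot: [0.701, 0.713, 0.0, 0.0]
ft_force: [-0.6, 0.7, -1.8]
grip_width: 0.687
grasp_force: 66.4
```

Request:
carry_out:
  motion:
    - {"xyz": [0,0,0.001],"angular": [0,0,0]}
    - {"xyz": [0,0,0.0015],"angular": [0,0,0]}
    - {"xyz": [0,0,0.0015],"angular": [0,0,0]}

```text
clock: 28.85
position: [0.5692, 0.2797, 0.1181]
ee_rot: [0.701, 0.713, 0.0, 0.0]
ft_force: [-3.6, -4.5, 10.4]
grip_width: 0.692
grasp_force: 67.8
```

Request:
carry_out:
  motion:
    - {"xyz": [0,0,-0.001],"angular": [0,0,0]}
    - {"xyz": [0,0,-0.001],"angular": [0,0,0]}
    - {"xyz": [0,0,-0.001],"angular": [0,0,0]}
    - {"xyz": [0,0,-0.001],"angular": [0,0,0]}
    - {"xyz": [0,0,-0.01],"angular": [0,0,0]}
    - {"xyz": [0,0,-0.04],"angular": [0,0,0]}
    - {"xyz": [0,0,-0.08],"angular": [0,0,0]}
    - {"xyz": [0,0,-0.08],"angular": [0,0,0]}
  hand: 1

```text
clock: 29.65
position: [0.5704, 0.2817, 0.2027]
ee_rot: [0.701, 0.713, 0.004, 0.001]
ft_force: [0.8, 0.6, 0.5]
grip_width: 1.001
grasp_force: 0.0
```

Request:
carry_out:
  motion:
    - {"xyz": [-0.04,0,0],"angular": [0,0,7]}
    - {"xyz": [-0.09,0,0],"angular": [0,0,14]}
    - {"xyz": [-0.14,0,0],"angular": [0,0,21]}
    - {"xyz": [-0.19,0,0],"angular": [0,0,28]}
    - {"xyz": [-0.24,0,0],"angular": [0,0,35]}
    - {"xyz": [-0.29,-0.001,0],"angular": [0,0,42]}
    - {"xyz": [-0.34,-0.002,0],"angular": [0,0,49]}
    - {"xyz": [-0.39,-0.002,0],"angular": [0,0,56]}
    - {"xyz": [-0.44,-0.003,0],"angular": [0,0,63]}
    - {"xyz": [-0.49,-0.003,0],"angular": [0,0,70]}
    - {"xyz": [-0.54,-0.004,0],"angular": [0,0,77]}
    - {"xyz": [-0.59,-0.004,0.02],"angular": [0,0,77]}

```text
clock: 30.85
position: [0.5762, -0.3095, 0.181]
ee_rot: [0.993, 0.119, 0.002, 0.002]
ft_force: [1.5, -0.3, 0.8]
grip_width: 1.004
grasp_force: 0.0
```

```bash
python3 st.py .5776 -.4112 .08 104.1 .03,0,.5776,-.4112,14.1 .03,0,.436,-.402,-11.7 -1,0,.5265,.0952,10; python3 - <<'E'
from vis import *
T,C=camera("top"),camera("scene")
cv2.imwrite("pics/f1.png",np.hstack([cv2.resize(T["img"][170:260,190:340,::-1],None,fx=4,fy=4,interpolation=2),cv2.resize(C["img"][130:220,225:275,::-1],None,fx=4,fy=4,interpolation=2)]))
E
```

```text
30.85 [ 0.5762 -0.3095  0.181 ] w 1.004 gf 0.0 j7 -1.19 f [ 1.5 -0.3  0.8]
shift [-0.023   0.0988  0.1012] rot [ 0.    0.   -0.41]
.03,0,.5776,-.4112,14.1 [ 0.5601 -0.4391] -3.88 0.792
.03,0,.436,-.402,-11.7 [ 0.4205 -0.4228] -4.35 0.629
-1,0,.5265,.0952,10 [0.5271 0.0955] 10.79 0.171
```

View pics/f1.png

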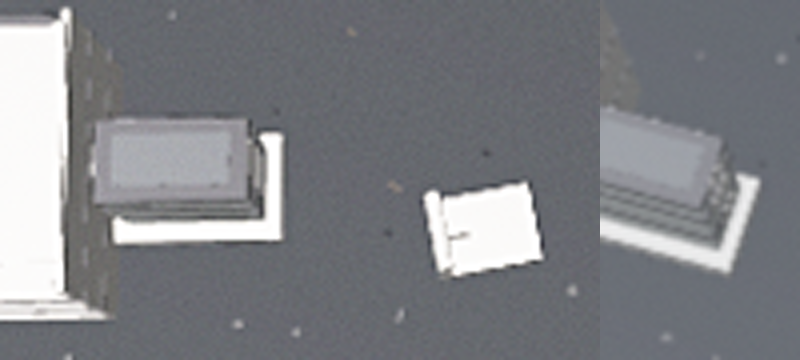

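Request:
carry_out:
  motion:
    - {"xyz": [-0.01,0.045,0.03],"angular": [0,0,0]}
    - {"xyz": [-0.023,0.09,0.06],"angular": [0,0,0]}
    - {"xyz": [-0.023,0.099,0.1],"angular": [0,0,0]}
    - {"xyz": [-0.023,0.099,0.1],"angular": [0,0,0]}
    - {"xyz": [-0.023,0.099,0.1],"angular": [0,0,0]}

```text
clock: 31.5
position: [0.5775, -0.4065, 0.0784]
ee_rot: [0.992, 0.122, 0.0, -0.001]
ft_force: [0.1, 0.8, 1.0]
grip_width: 0.998
grasp_force: 0.0
```

```bash
python3 st.py .5776 -.4112 .005 104.1
```

```text
31.5 [ 0.5775 -0.4065  0.0784] w 0.998 gf 0.0 j7 -1.09 f [0.1 0.8 1. ]
shift [-0.0011  0.0048  0.0734] rot [ 0.   -0.   -0.03]
```

Request:
carry_out:
  motion:
    - {"xyz": [-0.001,0.0048,0.03],"angular": [0,0,0]}
    - {"xyz": [-0.001,0.0048,0.055],"angular": [0,0,0]}
    - {"xyz": [-0.001,0.0048,0.07],"angular": [0,0,0]}
    - {"xyz": [-0.001,0.0048,0.0735],"angular": [0,0,0]}
    - {"xyz": [-0.001,0.0048,0.0735],"angular": [0,0,0]}
    - {"xyz": [-0.001,0.0048,0.0735],"angular": [0,0,0]}

```text
clock: 32.1
position: [0.5783, -0.4132, 0.0068]
ee_rot: [0.993, 0.122, 0.001, 0.001]
ft_force: [-0.3, -0.6, 0.5]
grip_width: 1.002
grasp_force: 0.0
```

```bash
python3 st.py .5776 -.4112 .005 104.1
```

```text
32.1 [ 0.5783 -0.4132  0.0068] w 1.002 gf 0.0 j7 -1.11 f [-0.3 -0.6  0.5]
shift [-0.0002 -0.0021  0.0018] rot [ 0.    0.   -0.09]
```

Request:
carry_out:
  motion:
    - {"xyz": [0,-0.002,0.001],"angular": [0,0,0]}
    - {"xyz": [0,-0.002,0.001],"angular": [0,0,0]}
    - {"xyz": [0,-0.002,0.001],"angular": [0,0,0]}
    - {"xyz": [0,-0.002,0.001],"angular": [0,0,0]}
    - {"xyz": [0,-0.002,0.001],"angular": [0,0,0]}
    - {"xyz": [0,-0.002,0.001],"angular": [0,0,0]}
  hand: 0.2

```text
clock: 32.7
position: [0.5772, -0.4113, 0.0049]
ee_rot: [0.993, 0.122, 0.001, 0.0]
ft_force: [-1.6, 1.6, 6.4]
grip_width: 0.686
grasp_force: 66.6
```

```bash
python3 st.py .5693 .2795 .22 1
```

```text
32.7 [ 0.5772 -0.4113  0.0049] w 0.686 gf 66.6 j7 -1.12 f [-1.6  1.6  6.4]
shift [ 0.1595 -0.672  -0.2155] rot [ 8.000e-02  6.000e-02 -7.701e+01]
```

Request:
carry_out:
  motion:
    - {"xyz": [0,0,-0.04],"angular": [0,0,0]}
    - {"xyz": [0.005,-0.02,-0.08],"angular": [0,0,-7]}
    - {"xyz": [0.015,-0.06,-0.11],"angular": [0,0,-14]}
    - {"xyz": [0.025,-0.1,-0.14],"angular": [0,0,-21]}
    - {"xyz": [0.035,-0.145,-0.17],"angular": [0,0,-28]}
    - {"xyz": [0.045,-0.19,-0.19],"angular": [0,0,-35]}
    - {"xyz": [0.057,-0.24,-0.205],"angular": [0,0,-42]}
    - {"xyz": [0.069,-0.29,-0.205],"angular": [0,0,-49]}
    - {"xyz": [0.08,-0.338,-0.205],"angular": [0,0,-56]}
    - {"xyz": [0.092,-0.386,-0.205],"angular": [0,0,-63]}
    - {"xyz": [0.103,-0.434,-0.205],"angular": [0,0,-70]}
    - {"xyz": [0.115,-0.482,-0.205],"angular": [0,0,-77]}

```text
clock: 33.9
position: [0.5712, 0.0767, 0.2088]
ee_rot: [0.699, 0.715, -0.0, 0.0]
ft_force: [1.2, -0.7, -2.0]
grip_width: 0.686
grasp_force: 66.1
```

```bash
python3 st.py .5693 .2791 .21 1
```

```text
33.9 [0.5712 0.0767 0.2088] w 0.686 gf 66.1 j7 -0.56 f [ 1.2 -0.7 -2. ]
shift [ 0.2024  0.0025 -0.0014] rot [ 0.   -0.    0.25]
```

Request:
carry_out:
  motion:
    - {"xyz": [0.045,0,0],"angular": [0,0,0]}
    - {"xyz": [0.09,0.001,0],"angular": [0,0,0]}
    - {"xyz": [0.13,0.001,0],"angular": [0,0,0]}
    - {"xyz": [0.165,0.002,0],"angular": [0,0,0]}
    - {"xyz": [0.19,0.002,0],"angular": [0,0,0]}
    - {"xyz": [0.2,0.002,0],"angular": [0,0,0]}
    - {"xyz": [0.2,0.002,0.02],"angular": [0,0,0]}
    - {"xyz": [0.2,0.002,0.04],"angular": [0,0,0]}
    - {"xyz": [0.2,0.002,0.05],"angular": [0,0,0]}
    - {"xyz": [0.2,0.002,0.052],"angular": [0,0,0]}
    - {"xyz": [0.2,0.002,0.052],"angular": [0,0,0]}

```text
clock: 35.0
position: [0.5705, 0.2748, 0.157]
ee_rot: [0.701, 0.713, 0.0, 0.0]
ft_force: [0.4, -0.0, -1.7]
grip_width: 0.694
grasp_force: 66.1
```

```bash
python3 st.py .5693 .2791 .148 1
```

```text
35.0 [0.5705 0.2748 0.157 ] w 0.694 gf 66.1 j7 -0.91 f [ 0.4 -0.  -1.7]
shift [ 0.0043 -0.0011  0.009 ] rot [-0.    0.   -0.05]
```

Request:
carry_out:
  motion:
    - {"xyz": [0.002,-0.001,0],"angular": [0,0,0]}
    - {"xyz": [0.0042,-0.001,0],"angular": [0,0,0]}
    - {"xyz": [0.0042,-0.001,0.003],"angular": [0,0,0]}
    - {"xyz": [0.0042,-0.001,0.006],"angular": [0,0,0]}
    - {"xyz": [0.0042,-0.001,0.008],"angular": [0,0,0]}
    - {"xyz": [0.0042,-0.001,0.008],"angular": [0,0,0]}

```text
clock: 35.6
position: [0.5691, 0.2792, 0.1483]
ee_rot: [0.701, 0.713, -0.0, -0.0]
ft_force: [-0.2, 0.2, -2.6]
grip_width: 0.689
grasp_force: 66.1
```

Request:
carry_out:
  motion:
    - {"xyz": [0,0,0.001],"angular": [0,0,0]}
    - {"xyz": [0,0,0.0015],"angular": [0,0,0]}
    - {"xyz": [0,0,0.0015],"angular": [0,0,0]}

```text
clock: 35.9
position: [0.5693, 0.2794, 0.1479]
ee_rot: [0.701, 0.713, 0.0, 0.0]
ft_force: [-2.7, -2.4, 5.1]
grip_width: 0.686
grasp_force: 66.9
```

Request:
carry_out:
  motion:
    - {"xyz": [0,0,0],"angular": [0,0,0]}
    - {"xyz": [0,0,0],"angular": [0,0,0]}
    - {"xyz": [0,0,0],"angular": [0,0,0]}
    - {"xyz": [0,0,0],"angular": [0,0,0]}
    - {"xyz": [0,0,-0.01],"angular": [0,0,0]}
    - {"xyz": [0,0,-0.04],"angular": [0,0,0]}
    - {"xyz": [0,0,-0.07],"angular": [0,0,0]}
    - {"xyz": [0,0,-0.07],"angular": [0,0,0]}
  hand: 1

```text
clock: 36.7
position: [0.5701, 0.281, 0.2222]
ee_rot: [0.701, 0.713, 0.003, 0.001]
ft_force: [-0.4, 1.0, -0.9]
grip_width: 0.999
grasp_force: 0.0
```

Request:
carry_out:
  motion:
    - {"xyz": [-0.04,-0.01,0],"angular": [0,0,8]}
    - {"xyz": [-0.08,-0.02,0],"angular": [0,0,16]}
    - {"xyz": [-0.12,-0.03,0],"angular": [0,0,24]}
    - {"xyz": [-0.165,-0.04,0],"angular": [0,0,32]}
    - {"xyz": [-0.21,-0.05,0],"angular": [0,0,40]}
    - {"xyz": [-0.255,-0.06,0],"angular": [0,0,48]}
    - {"xyz": [-0.3,-0.07,0],"angular": [0,0,56]}
    - {"xyz": [-0.345,-0.08,0],"angular": [0,0,64]}
    - {"xyz": [-0.39,-0.09,0],"angular": [0,0,72]}
    - {"xyz": [-0.435,-0.1,0],"angular": [0,0,80]}
    - {"xyz": [-0.48,-0.11,0],"angular": [0,0,88]}
    - {"xyz": [-0.525,-0.12,0.02],"angular": [0,0,96]}

```text
clock: 37.9
position: [0.4589, -0.2498, 0.1995]
ee_rot: [0.999, -0.047, 0.002, 0.002]
ft_force: [-0.1, -0.0, -1.7]
grip_width: 1.001
grasp_force: 0.0
```

```bash
python3 st.py .4362 -.4021 .08 78.3
```

```text
37.9 [ 0.4589 -0.2498  0.1995] w 1.001 gf 0.0 j7 -1.4 f [-0.1 -0.  -1.7]
shift [-0.0089  0.1534  0.1199] rot [-0.02 -0.02  6.35]
```

Request:
carry_out:
  motion:
    - {"xyz": [-0.002,0.04,0.03],"angular": [0,0,3]}
    - {"xyz": [-0.005,0.08,0.06],"angular": [0,0,6.4]}
    - {"xyz": [-0.007,0.12,0.09],"angular": [0,0,6.4]}
    - {"xyz": [-0.009,0.15,0.11],"angular": [0,0,6.4]}
    - {"xyz": [-0.009,0.153,0.12],"angular": [0,0,6.4]}
    - {"xyz": [-0.009,0.153,0.12],"angular": [0,0,6.4]}
    - {"xyz": [-0.009,0.153,0.12],"angular": [0,0,6.4]}

```text
clock: 38.6
position: [0.437, -0.3977, 0.0781]
ee_rot: [0.995, -0.099, 0.0, -0.0]
ft_force: [0.5, 0.8, 0.1]
grip_width: 0.996
grasp_force: 0.0
```

```bash
python3 st.py .4362 -.4021 .005 78.3
```

```text
38.6 [ 0.437  -0.3977  0.0781] w 0.996 gf 0.0 j7 -1.38 f [0.5 0.8 0.1]
shift [0.0001 0.0045 0.0731] rot [-0.    0.    0.39]
```

Request:
carry_out:
  motion:
    - {"xyz": [0,0.0045,0.03],"angular": [0,0,0.4]}
    - {"xyz": [0,0.0045,0.055],"angular": [0,0,0.4]}
    - {"xyz": [0,0.0045,0.068],"angular": [0,0,0.4]}
    - {"xyz": [0,0.0045,0.073],"angular": [0,0,0.4]}
    - {"xyz": [0,0.0045,0.073],"angular": [0,0,0.4]}
    - {"xyz": [0,0.0045,0.073],"angular": [0,0,0.4]}

```text
clock: 39.2
position: [0.436, -0.4036, 0.0057]
ee_rot: [0.995, -0.103, 0.001, 0.001]
ft_force: [1.1, 0.2, -0.1]
grip_width: 1.002
grasp_force: 0.0
```

```bash
python3 st.py .4362 -.4021 .005 78.3
```

```text
39.2 [ 0.436  -0.4036  0.0057] w 1.002 gf 0.0 j7 -1.43 f [ 1.1  0.2 -0.1]
shift [-0.0001 -0.0016  0.0007] rot [ 0.    0.   -0.08]
```

Request:
carry_out:
  motion:
    - {"xyz": [0,-0.0015,0],"angular": [0,0,0]}
    - {"xyz": [0,-0.0015,0],"angular": [0,0,0]}
    - {"xyz": [0,-0.0015,0],"angular": [0,0,0]}
    - {"xyz": [0,-0.0015,0],"angular": [0,0,0]}
    - {"xyz": [0,-0.0015,0],"angular": [0,0,0]}
    - {"xyz": [0,-0.0015,0],"angular": [0,0,0]}
  hand: 0.2

```text
clock: 39.8
position: [0.4361, -0.4022, 0.0055]
ee_rot: [0.995, -0.103, 0.001, 0.0]
ft_force: [-1.9, 1.4, 6.4]
grip_width: 0.686
grasp_force: 65.6
```

```bash
python3 st.py .5693 .2795 .245 1
```

```text
39.8 [ 0.4361 -0.4022  0.0055] w 0.686 gf 65.6 j7 -1.43 f [-1.9  1.4  6.4]
shift [-0.0087 -0.6943 -0.2401] rot [-1.00e-01 -6.00e-02  7.72e+01]
```

Request:
carry_out:
  motion:
    - {"xyz": [0,0,-0.04],"angular": [0,0,0]}
    - {"xyz": [0,-0.02,-0.08],"angular": [0,0,-8]}
    - {"xyz": [-0.001,-0.05,-0.115],"angular": [0,0,-16]}
    - {"xyz": [-0.001,-0.085,-0.15],"angular": [0,0,-24]}
    - {"xyz": [-0.002,-0.125,-0.18],"angular": [0,0,-32]}
    - {"xyz": [-0.002,-0.165,-0.205],"angular": [0,0,-40]}
    - {"xyz": [-0.003,-0.205,-0.225],"angular": [0,0,-48]}
    - {"xyz": [-0.003,-0.25,-0.235],"angular": [0,0,-56]}
    - {"xyz": [-0.004,-0.295,-0.235],"angular": [0,0,-64]}
    - {"xyz": [-0.004,-0.34,-0.235],"angular": [0,0,-72]}
    - {"xyz": [-0.005,-0.385,-0.235],"angular": [0,0,-80]}
    - {"xyz": [-0.006,-0.43,-0.235],"angular": [0,0,-88]}

```text
clock: 41.0
position: [0.5174, 0.0217, 0.2396]
ee_rot: [0.785, 0.619, -0.0, 0.001]
ft_force: [1.1, -0.1, -1.9]
grip_width: 0.689
grasp_force: 66.1
```

```bash
python3 st.py .5693 .2795 .24 1
```

```text
41.0 [0.5174 0.0217 0.2396] w 0.689 gf 66.1 j7 -0.61 f [ 1.1 -0.1 -1.9]
shift [ 0.2628 -0.0098 -0.0007] rot [-2.000e-02  1.000e-02 -1.452e+01]
```

Request:
carry_out:
  motion:
    - {"xyz": [0.045,-0.002,0],"angular": [0,0,-5]}
    - {"xyz": [0.09,-0.004,0],"angular": [0,0,-10]}
    - {"xyz": [0.13,-0.005,0],"angular": [0,0,-14.5]}
    - {"xyz": [0.17,-0.007,0],"angular": [0,0,-14.5]}
    - {"xyz": [0.21,-0.008,0],"angular": [0,0,-14.5]}
    - {"xyz": [0.245,-0.009,0],"angular": [0,0,-14.5]}
    - {"xyz": [0.262,-0.01,0],"angular": [0,0,-14.5]}
    - {"xyz": [0.262,-0.01,0.01],"angular": [0,0,-14.5]}
    - {"xyz": [0.262,-0.01,0.03],"angular": [0,0,-14.5]}
    - {"xyz": [0.262,-0.01,0.045],"angular": [0,0,-14.5]}
    - {"xyz": [0.262,-0.01,0.05],"angular": [0,0,-14.5]}
    - {"xyz": [0.262,-0.01,0.05],"angular": [0,0,-14.5]}

```text
clock: 42.2
position: [0.5703, 0.2759, 0.1886]
ee_rot: [0.703, 0.711, -0.001, -0.0]
ft_force: [0.0, -0.4, -2.2]
grip_width: 0.688
grasp_force: 66.0
```

```bash
python3 st.py .5693 .2795 .1785 1
```

```text
42.2 [0.5703 0.2759 0.1886] w 0.688 gf 66.0 j7 -0.89 f [ 0.  -0.4 -2.2]
shift [ 0.0036 -0.0009  0.0101] rot [-0.   -0.   -0.36]
```

Request:
carry_out:
  motion:
    - {"xyz": [0.002,-0.001,0],"angular": [0,0,-0.4]}
    - {"xyz": [0.0035,-0.001,0],"angular": [0,0,-0.4]}
    - {"xyz": [0.0035,-0.001,0.004],"angular": [0,0,-0.4]}
    - {"xyz": [0.0035,-0.001,0.007],"angular": [0,0,-0.4]}
    - {"xyz": [0.0035,-0.001,0.009],"angular": [0,0,-0.4]}
    - {"xyz": [0.0035,-0.001,0.009],"angular": [0,0,-0.4]}

```text
clock: 42.8
position: [0.5692, 0.2803, 0.1799]
ee_rot: [0.7, 0.714, -0.0, -0.0]
ft_force: [0.4, 0.0, -1.6]
grip_width: 0.689
grasp_force: 66.0
```

Request:
carry_out:
  motion:
    - {"xyz": [0,0,0.001],"angular": [0,0,0]}
    - {"xyz": [0,0,0.0015],"angular": [0,0,0]}
    - {"xyz": [0,0,0.0015],"angular": [0,0,0]}

```text
clock: 43.1
position: [0.5693, 0.2805, 0.1788]
ee_rot: [0.7, 0.714, -0.0, 0.0]
ft_force: [-0.5, -0.4, -0.6]
grip_width: 0.689
grasp_force: 66.0
```

Request:
carry_out:
  motion:
    - {"xyz": [-0.001,0,0.0005],"angular": [0,0,0.2]}
    - {"xyz": [-0.001,0,0.001],"angular": [0,0,0.2]}
    - {"xyz": [-0.001,0,0.001],"angular": [0,0,0.2]}

```text
clock: 43.4
position: [0.5694, 0.2798, 0.1786]
ee_rot: [0.702, 0.713, 0.0, 0.0]
ft_force: [-0.8, -0.2, 4.5]
grip_width: 0.691
grasp_force: 66.9
```

Request:
carry_out:
  motion:
    - {"xyz": [0,0,0],"angular": [0,0,0]}
    - {"xyz": [0,0,0],"angular": [0,0,0]}
    - {"xyz": [0,0,0],"angular": [0,0,0]}
    - {"xyz": [0,0,0],"angular": [0,0,0]}
    - {"xyz": [0,0,-0.01],"angular": [0,0,0]}
    - {"xyz": [0,0,-0.04],"angular": [0,0,0]}
    - {"xyz": [0,0,-0.07],"angular": [0,0,0]}
    - {"xyz": [-0.04,0,-0.07],"angular": [0,0,0]}
    - {"xyz": [-0.09,0,-0.07],"angular": [0,0,0]}
  hand: 1

```text
clock: 44.3
position: [0.57, 0.1917, 0.2496]
ee_rot: [0.7, 0.715, 0.001, 0.0]
ft_force: [1.9, -1.3, 0.3]
grip_width: 0.999
grasp_force: 0.0
```

Request:
carry_out:
  motion:
    - {"xyz": [-0.3,-0.1,0],"angular": [0,0,0]}
    - {"xyz": [-0.3,-0.1,0],"angular": [0,0,0]}
    - {"xyz": [-0.3,-0.1,0],"angular": [0,0,0]}
    - {"xyz": [-0.3,-0.1,0],"angular": [0,0,0]}
    - {"xyz": [-0.3,-0.1,0],"angular": [0,0,0]}
    - {"xyz": [-0.3,-0.1,0],"angular": [0,0,0]}
    - {"xyz": [-0.3,-0.1,0],"angular": [0,0,0]}
    - {"xyz": [-0.3,-0.1,0],"angular": [0,0,0]}

```text
clock: 45.1
position: [0.4746, -0.1159, 0.2482]
ee_rot: [0.704, 0.71, -0.001, 0.001]
ft_force: [0.1, 0.6, 0.7]
grip_width: 0.999
grasp_force: 0.0
```

```bash
python3 - <<'E'
from vis import *
T,C=camera("top"),camera("scene")
for cs in([T],[C]):
    r=fit(cs,stop,[.527,.0955,.18],pad=5);print(r[0][:2].round(4),np.degrees(r[0][2]).round(2),r[1])
q=r[0]
cv2.imwrite("pics/g1.png",np.hstack([cv2.resize(T["img"][170:260,190:300,::-1],None,fx=4,fy=4,interpolation=2),cv2.resize(C["img"][120:210,190:275,::-1],None,fx=4,fy=4,interpolation=2)]))
c,s=np.cos(.0175),np.sin(.0175)
P=np.array([[a*c-b*s+.5693,a*s+b*c+.2795,z] for a,b,z in((-.03,-.055,.203),(.03,-.055,.203),(-.03,.055,.203),(.03,.055,.203),(-.03,-.055,.025),(-.042,-.065,.025),(.042,-.065,.025))]);print((((proj(T,P)-[190,170])+.5)*4-.5).round(0).tolist(),(((proj(C,P)-[190,120])+.5)*4-.5).round(0).tolist())
E
python3 st.py .527 .0955 .1 1
```

```text
[0.5272 0.0957] 10.56 0.17894639520265312
[0.5285 0.0967] 10.05 0.08036720867252722
[[236.0, 184.0], [236.0, 99.0], [75.0, 187.0], [77.0, 102.0], [267.0, 221.0], [280.0, 236.0], [280.0, 130.0]] [[231.0, 223.0], [256.0, 151.0], [91.0, 185.0], [118.0, 114.0], [262.0, 294.0], [269.0, 310.0], [300.0, 219.0]]
45.2 [ 0.4756 -0.1116  0.2484] w 1.0 gf 0.0 j7 -0.03 f [ 0.1  0.8 -0.4]
shift [0.2064 0.0545 0.1483] rot [-0.    0.   -0.13]
```

View pics/g1.png

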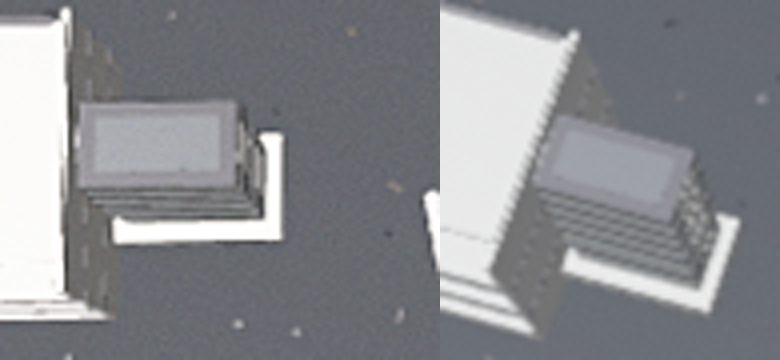

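```bash
python3 st.py .5367 .0446 .11 10.5
```

```text
45.2 [ 0.4756 -0.1116  0.2484] w 1.0 gf 0.0 j7 -0.03 f [ 0.1  0.8 -0.4]
shift [0.1554 0.0634 0.1383] rot [-0.    0.01 -9.63]
```

Request:
carry_out:
  motion:
    - {"xyz": [0.04,0.016,0],"angular": [0,0,-5]}
    - {"xyz": [0.08,0.032,0.01],"angular": [0,0,-9.6]}
    - {"xyz": [0.12,0.05,0.05],"angular": [0,0,-9.6]}
    - {"xyz": [0.155,0.063,0.09],"angular": [0,0,-9.6]}
    - {"xyz": [0.155,0.063,0.13],"angular": [0,0,-9.6]}
    - {"xyz": [0.155,0.063,0.138],"angular": [0,0,-9.6]}
    - {"xyz": [0.155,0.063,0.138],"angular": [0,0,-9.6]}
    - {"xyz": [0.155,0.063,0.138],"angular": [0,0,-9.6]}

```text
clock: 46.0
position: [0.537, 0.0442, 0.1118]
ee_rot: [0.639, 0.769, 0.001, 0.001]
ft_force: [0.2, 0.6, 1.2]
grip_width: 1.002
grasp_force: 0.0
```

```bash
python3 st.py .5367 .0446 .006 10.5
```

```text
46.0 [0.537  0.0442 0.1118] w 1.002 gf 0.0 j7 -0.37 f [0.2 0.6 1.2]
shift [ 0.0004 -0.0004  0.1058] rot [-0.  0. -0.]
```

Request:
carry_out:
  motion:
    - {"xyz": [0,0,0.04],"angular": [0,0,0]}
    - {"xyz": [0,0,0.075],"angular": [0,0,0]}
    - {"xyz": [0,0,0.095],"angular": [0,0,0]}
    - {"xyz": [0,0,0.104],"angular": [0,0,0]}
    - {"xyz": [0,0,0.105],"angular": [0,0,0]}
    - {"xyz": [0,0,0.105],"angular": [0,0,0]}

```text
clock: 46.6
position: [0.5373, 0.0437, 0.0066]
ee_rot: [0.64, 0.768, 0.001, 0.001]
ft_force: [0.3, 0.4, 0.4]
grip_width: 1.002
grasp_force: 0.0
```

Request:
carry_out:
  motion:
    - {"xyz": [0,0,0],"angular": [0,0,0]}
    - {"xyz": [0,0,0],"angular": [0,0,0]}
    - {"xyz": [0,0,0],"angular": [0,0,0]}
    - {"xyz": [0,0,0],"angular": [0,0,0]}
    - {"xyz": [0,0,0],"angular": [0,0,0]}
    - {"xyz": [0,0,0],"angular": [0,0,0]}
  hand: 0.2
  grip_force: 30

```text
clock: 47.2
position: [0.5367, 0.0438, 0.006]
ee_rot: [0.64, 0.769, 0.0, 0.001]
ft_force: [-1.9, -1.1, 7.7]
grip_width: 0.695
grasp_force: 31.3
```

```bash
python3 st.py .5715 .1525 .0065 1
```

```text
47.2 [0.5367 0.0438 0.006 ] w 0.695 gf 31.3 j7 -0.47 f [-1.9 -1.1  7.7]
shift [ 0.1006  0.054  -0.0005] rot [ 0.01 -0.01  9.48]
```

Request:
carry_out:
  motion:
    - {"xyz": [0.01,0.005,-0.0005],"angular": [0,0,1]}
    - {"xyz": [0.02,0.011,-0.0005],"angular": [0,0,3]}
    - {"xyz": [0.035,0.019,-0.0005],"angular": [0,0,5]}
    - {"xyz": [0.05,0.027,-0.0005],"angular": [0,0,7]}
    - {"xyz": [0.065,0.035,-0.0005],"angular": [0,0,9]}
    - {"xyz": [0.08,0.043,-0.0005],"angular": [0,0,9.5]}
    - {"xyz": [0.092,0.05,-0.0005],"angular": [0,0,9.5]}
    - {"xyz": [0.1,0.054,-0.0005],"angular": [0,0,9.5]}
    - {"xyz": [0.1,0.054,-0.0005],"angular": [0,0,9.5]}
    - {"xyz": [0.1,0.054,-0.0005],"angular": [0,0,9.5]}

```text
clock: 48.2
position: [0.5713, 0.1533, 0.0061]
ee_rot: [0.701, 0.713, 0.001, -0.0]
ft_force: [0.3, 4.6, 4.8]
grip_width: 0.693
grasp_force: 33.6
```

```bash
python3 st.py .5714 .1565 .0065 1; python3 - <<'E'
from vis import *
T,C=camera("top"),camera("scene")
cv2.imwrite("pics/h1.png",np.hstack([cv2.resize(T["img"][170:250,210:310,::-1],None,fx=4,fy=4,interpolation=2),cv2.resize(C["img"][150:230,220:320,::-1],None,fx=4,fy=4,interpolation=2)]))
E
```

```text
48.2 [0.5713 0.1533 0.0061] w 0.693 gf 33.6 j7 -0.78 f [0.3 4.6 4.8]
shift [ 0.0032  0.0002 -0.0004] rot [-0.   -0.    0.04]
```

View pics/h1.png

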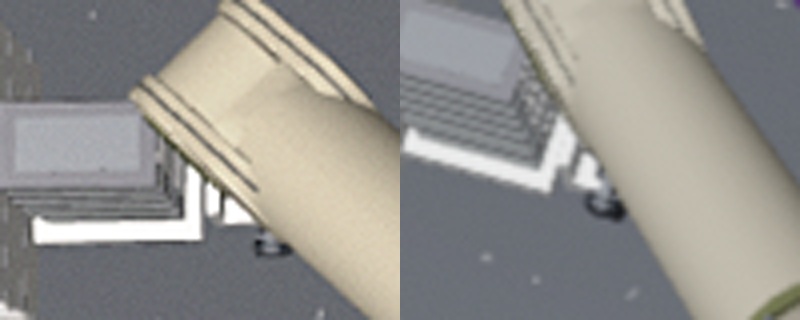

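Request:
carry_out:
  motion:
    - {"xyz": [0,0,0],"angular": [0,0,0]}
    - {"xyz": [0,0,0],"angular": [0,0,0]}
    - {"xyz": [0,0,0],"angular": [0,0,0]}
    - {"xyz": [0,0,0],"angular": [0,0,0]}
    - {"xyz": [0,0,-0.03],"angular": [0,0,0]}
    - {"xyz": [0,0,-0.06],"angular": [0,0,0]}
    - {"xyz": [-0.03,0,-0.07],"angular": [0,0,0]}
    - {"xyz": [-0.055,0,-0.07],"angular": [0,0,0]}
    - {"xyz": [-0.055,0,-0.07],"angular": [0,0,0]}
  hand: 1

```text
clock: 49.2
position: [0.5726, 0.0924, 0.0751]
ee_rot: [0.703, 0.711, -0.001, 0.001]
ft_force: [0.7, -0.3, -0.2]
grip_width: 1.002
grasp_force: 0.0
```

Request:
carry_out:
  motion:
    - {"xyz": [0,0,0],"angular": [0,0,0]}
    - {"xyz": [0,0,0],"angular": [0,0,0]}
    - {"xyz": [0,0,0],"angular": [0,0,0]}
    - {"xyz": [0,0,0.03],"angular": [0,0,0]}
    - {"xyz": [0,0,0.055],"angular": [0,0,0]}
    - {"xyz": [0,0,0.067],"angular": [0,0,0]}
    - {"xyz": [0,0,0.067],"angular": [0,0,0]}
    - {"xyz": [0,0,0.067],"angular": [0,0,0]}
  hand: 0.4

```text
clock: 50.0
position: [0.5722, 0.0978, 0.0091]
ee_rot: [0.701, 0.713, 0.0, 0.0]
ft_force: [-0.9, -0.8, 0.3]
grip_width: 0.404
grasp_force: 0.0
```

```bash
python3 st.py .572 .1125 .009 1
```

```text
50.0 [0.5722 0.0978 0.0091] w 0.404 gf 0.0 j7 -0.69 f [-0.9 -0.8  0.3]
shift [0.0147 0.0001 0.0002] rot [-0.   -0.    0.03]
```

Request:
carry_out:
  motion:
    - {"xyz": [0.006,0,0],"angular": [0,0,0]}
    - {"xyz": [0.011,0,0],"angular": [0,0,0]}
    - {"xyz": [0.014,0,0],"angular": [0,0,0]}
    - {"xyz": [0.016,0,0],"angular": [0,0,0]}
    - {"xyz": [0.018,0,0],"angular": [0,0,0]}
    - {"xyz": [0.02,0,0],"angular": [0,0,0]}
    - {"xyz": [0.022,0,0],"angular": [0,0,0]}
    - {"xyz": [0.022,0,0],"angular": [0,0,0]}

```text
clock: 50.8
position: [0.5716, 0.1193, 0.0084]
ee_rot: [0.701, 0.713, 0.0, 0.0]
ft_force: [0.5, -2.3, 1.9]
grip_width: 0.398
grasp_force: 0.8
```

Request:
carry_out:
  motion:
    - {"xyz": [0.001,0,0],"angular": [0,0,0]}
    - {"xyz": [0.002,0,0],"angular": [0,0,0]}
    - {"xyz": [0.002,0,0],"angular": [0,0,0]}

```text
clock: 51.1
position: [0.5715, 0.1212, 0.0083]
ee_rot: [0.701, 0.713, 0.0, 0.0]
ft_force: [-0.2, -2.2, 2.2]
grip_width: 0.401
grasp_force: 1.2
```

Request:
carry_out:
  motion:
    - {"xyz": [0.001,0,0],"angular": [0,0,0]}
    - {"xyz": [0.001,0,0],"angular": [0,0,0]}

```text
clock: 51.3
position: [0.5714, 0.1222, 0.0083]
ee_rot: [0.701, 0.713, 0.0, -0.0]
ft_force: [0.5, -2.1, 1.8]
grip_width: 0.399
grasp_force: 1.2
```

Request:
carry_out:
  motion:
    - {"xyz": [0.001,0,0],"angular": [0,0,0]}
    - {"xyz": [0.001,0,0],"angular": [0,0,0]}

```text
clock: 51.5
position: [0.5714, 0.1229, 0.0083]
ee_rot: [0.701, 0.713, -0.0, 0.0]
ft_force: [0.0, -4.2, 2.7]
grip_width: 0.401
grasp_force: 1.9
```

Request:
carry_out:
  motion:
    - {"xyz": [0.001,0,0],"angular": [0,0,0]}
    - {"xyz": [0.001,0,0],"angular": [0,0,0]}

```text
clock: 51.7
position: [0.5714, 0.1229, 0.0083]
ee_rot: [0.701, 0.713, -0.001, 0.001]
ft_force: [-1.3, -6.6, 4.5]
grip_width: 0.399
grasp_force: 3.6
```

Request:
carry_out:
  motion:
    - {"xyz": [0.001,0,0],"angular": [0,0,0]}
    - {"xyz": [0.0015,0,0],"angular": [0,0,0]}
    - {"xyz": [0.0015,0,0],"angular": [0,0,0]}

```text
clock: 52.0
position: [0.5714, 0.123, 0.0083]
ee_rot: [0.702, 0.713, -0.002, 0.001]
ft_force: [-2.5, -12.3, 6.8]
grip_width: 0.399
grasp_force: 5.9
```

Firm contact. Now I back off and look.

Request:
carry_out:
  motion:
    - {"xyz": [-0.01,0,0],"angular": [0,0,0]}
    - {"xyz": [-0.03,0,0],"angular": [0,0,0]}
    - {"xyz": [-0.05,0,-0.04],"angular": [0,0,0]}
    - {"xyz": [-0.1,-0.01,-0.08],"angular": [0,0,0]}
    - {"xyz": [-0.15,-0.03,-0.12],"angular": [0,0,0]}
    - {"xyz": [-0.2,-0.05,-0.15],"angular": [0,0,0]}
    - {"xyz": [-0.25,-0.08,-0.15],"angular": [0,0,0]}
    - {"xyz": [-0.3,-0.1,-0.15],"angular": [0,0,0]}
    - {"xyz": [-0.3,-0.1,-0.15],"angular": [0,0,0]}
    - {"xyz": [-0.3,-0.1,-0.15],"angular": [0,0,0]}

```text
clock: 53.0
position: [0.4739, -0.1838, 0.1581]
ee_rot: [0.705, 0.709, -0.001, 0.0]
ft_force: [0.4, -0.3, -0.1]
grip_width: 0.396
grasp_force: 0.0
```

```bash
python3 - <<'E'
from vis import *
T,C=camera("top"),camera("scene")
cv2.imwrite("pics/i1.png",np.hstack([cv2.resize(T["img"][165:255,200:300,::-1],None,fx=4,fy=4,interpolation=2),cv2.resize(C["img"][125:215,210:310,::-1],None,fx=4,fy=4,interpolation=2)]))
for c in(T,C):
    r=fit([c],stop,[.5704,.2145,.0175],pad=2);print(r[0].round(4),r[1].round(3))
E
```

```text
[0.5707 0.2199 0.0095] 0.609
[0.5715 0.2188 0.0266] 0.291
```

View pics/i1.png

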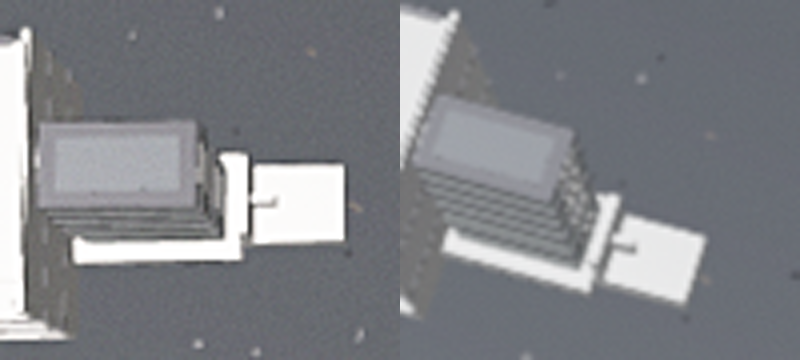

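```bash
python3 - <<'E'
from vis import *
T=camera("top");C=camera("scene");c,s=np.cos(.0175),np.sin(.0175)
def X(o,a,b,z):return [a*c-b*s+o[0],a*s+b*c+o[1],z]
B=(.5693,.2795);S0=(.5704,.2145)
g=T["img"].astype(float).mean(2)
def edges(col,lo,hi):
    p=np.minimum(g[lo:hi,col-1:col+2].mean(1),200);t=150;k=np.where((p[:-1]<t)!=(p[1:]<t))[0]
    return [round(lo+i+(t-p[i])/(p[i+1]-p[i]),2) for i in k]
for n,o,a,ys,h in(("base",B,.042,(-.06,-.02,.02),.025),("foot",S0,.03,(-.03,-.05,-.07),.025)):
    for y in ys:
        P=proj(T,np.array([X(o,-a,y,0),X(o,-a,y,h),X(o,a,y,h),X(o,a,y,0)]));col=int(round(P[1,0]))
        print(n,y,"col",col,"pred rows bottom0,bottomtop,top,top0",P[:,1].round(2),"seen",edges(col,195,240))
P=proj(T,np.array([X(S0,0,-.08,.0),X(S0,0,-.08,.025)]));r=int(P[0,1]);row=np.minimum(g[r-1:r+2].mean(0),200)
print("back pred",P[:,0].round(2),"seen",[i for i in range(270,300) if (row[i]<150)!=(row[i+1]<150)],row[283:290].round(0))
E
```

```text
base -0.06 col 258 pred rows bottom0,bottomtop,top,top0 [229.81 228.73 202.15 203.63] seen [np.float64(202.52), np.float64(229.52)]
base -0.02 col 245 pred rows bottom0,bottomtop,top,top0 [230.07 229.   202.41 203.89] seen [np.float64(195.78), np.float64(215.36), np.float64(224.53), np.float64(229.51)]
base 0.02 col 232 pred rows bottom0,bottomtop,top,top0 [230.34 229.26 202.67 204.14] seen [np.float64(195.83), np.float64(196.98), np.float64(197.02), np.float64(215.42), np.float64(224.56), np.float64(230.21)]
foot -0.03 col 269 pred rows bottom0,bottomtop,top,top0 [225.81 224.67 205.7  207.13] seen [np.float64(205.57), np.float64(225.57)]
foot -0.05 col 276 pred rows bottom0,bottomtop,top,top0 [225.68 224.54 205.57 207.  ] seen [np.float64(205.54), np.float64(225.54)]
foot -0.07 col 282 pred rows bottom0,bottomtop,top,top0 [225.55 224.41 205.44 206.87] seen [np.float64(205.56), np.float64(225.1)]
back pred [285.85 285.34] seen [285] [200. 200. 200.  83. 112. 120. 122.]
```

```bash
python3 -c "
from workcell import *
print(hand_in())"
```

```text
the job is handed in; nothing more can be done
None
```

The job is handed in at about 53 s of the 210 s allowed. The base is against the tiers, all five boxes present (two deep below three shallow) are in one column on it, and the end stop, which had been knocked aside, is flush in line. The final camera check agreed with the intended base and end-stop positions to about 1 mm; the verdict was not shown.

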